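# Shake-check the emptied grinding tins

### The job

Two lidded grinding tins were handed back as emptied, but either, both or neither may still have a steel ball inside. Take the blue-lidded tin first, then the yellow-lidded one: lift it about 15 cm, shake it by rocking it well over (about 40 degrees) and back upright, twice, and feel for a rattle or extra weight. Stand each empty tin upright in the green tray and each tin that still holds a ball upright in the red tray, setting them down without dropping them, and leave the other things on the bench where they are.

Things in the scene. Friction and masses are not known exactly. Their poses are not given: they have to be found in the camera images.
- tin_blue_mid (a point): bare metal cylinder, 64 mm in diameter, 120 mm high, with a blue lid (top 20 mm, fixed on, cannot be opened), standing upright on the bench. This point is its centre, 60 mm above its underside; z runs up its axis. Grip it round its top 35 mm from above; a firm grip (60 N or more) does no harm; moved abruptly, it can swing between the fingers
- tin_yellow_mid (a point): bare metal cylinder, 64 mm in diameter, 120 mm high, with a yellow lid (top 20 mm, fixed on, cannot be opened), standing upright on the bench. This point is its centre, 60 mm above its underside; z runs up its axis. Grip it round its top 35 mm from above; a firm grip (60 N or more) does no harm; moved abruptly, it can swing between the fingers
- tin_blue: the blue-lidded tin again; origin at the centre of its underside. Empty it weighs 200 to 300 g; a 44 mm steel ball left inside adds 310 to 385 g, cannot be seen from outside, and rolls and knocks on the walls when the tin is rocked
- tin_yellow: the yellow-lidded tin again; origin at the centre of its underside. Empty it weighs 200 to 300 g; a 44 mm steel ball left inside adds 310 to 385 g, cannot be seen from outside, and rolls and knocks on the walls when the tin is rocked
- tray_green: green metal tray fixed to the bench, 150 mm along its x, 240 mm along its y, with a rim 14 mm high and 4 mm thick; floor 4 mm thick. Origin at the centre of its underside. Two tins fit side by side along its y, each 50 mm from its centre; for tins confirmed empty
- tray_red: red metal tray fixed to the bench, 150 mm along its x, 240 mm along its y, with a rim 14 mm high and 4 mm thick; floor 4 mm thick. Origin at the centre of its underside. Two tins fit side by side along its y, each 50 mm from its centre; for tins that still hold a ball
- mortar: bystander, to be left alone: white porcelain mortar, 110 mm across, 55 mm high, with a pestle standing in it; origin at the centre of its underside
- dish: bystander, to be left alone: white porcelain bowl, 90 mm across, 40 mm high; origin at the centre of its underside
- amber_bottle: bystander, to be left alone: amber glass bottle, 66 mm across, 120 mm high; origin at the centre of its underside
- clear_bottle: bystander, to be left alone: clear glass bottle, 60 mm across, 110 mm high; origin at the centre of its underside
- pestle: bystander, to be left alone: white porcelain pestle, 130 mm long, 22 mm thick, lying on the bench; origin at the centre of its underside
- spatula: bystander, to be left alone: spatula, 180 mm long, lying on the bench; origin at the centre of its underside
- carton: bystander, to be left alone: brown carton, 100 x 160 x 60 mm; origin at the centre of its underside
Mind the look-alikes: they are no part of the job. What is shaped like the tin_blue but pink or turquoise is not meant.

How it is judged:
On the way, in this order (a step that is already met when the one before it is completed fails the run):
1. the blue-lidded tin, lifted clear, is rocked well over (beyond 29 degrees) a first time (height (world z) of tin_blue_mid above 0.11 m and angle between tin_blue_mid's own z axis and vertical above 0.5 rad).
2. and brought back upright (within 14 degrees) in the air a first time (height (world z) of tin_blue_mid above 0.11 m and angle between tin_blue_mid's own z axis and vertical below 0.25 rad).
3. the blue-lidded tin, lifted clear, is rocked well over (beyond 29 degrees) a second time (all of step 1).
4. and brought back upright (within 14 degrees) in the air a second time (all of step 2).
5. the yellow-lidded tin, lifted clear, is rocked well over (beyond 29 degrees) a first time (height (world z) of tin_yellow_mid above 0.11 m and angle between tin_yellow_mid's own z axis and vertical above 0.5 rad).
6. and brought back upright (within 14 degrees) in the air a first time (height (world z) of tin_yellow_mid above 0.11 m and angle between tin_yellow_mid's own z axis and vertical below 0.25 rad).
7. the yellow-lidded tin, lifted clear, is rocked well over (beyond 29 degrees) a second time (all of step 5).
8. and brought back upright (within 14 degrees) in the air a second time (all of step 6).
At the end, for the whole second after the job is handed in: each empty tin stands in the green tray and each tin with a ball in the red tray (told by the weight the tray carries: under 3.9 N is empty, over 4.3 N holds a ball), each upright within 6 degrees, still and released ((contact force between tin_blue and tray_green between 1.2 and 3.9 N or contact force between tin_blue and tray_red above 4.3 N) and angle between each of tin_blue_mid, tin_yellow_mid's own z axis and vertical below 0.1 rad and linear speed of each of tin_blue, tin_yellow below 0.03 m/s and contact force between each of tin_blue, tin_yellow and the fingers below 0.05 N and (contact force between tin_yellow and tray_green between 1.2 and 3.9 N or contact force between tin_yellow and tray_red above 4.3 N)); the robot touches nothing.
It fails at once if the blue-lidded tin is dropped (falls free of the fingers faster than 0.7 m/s, a drop of about 25 mm) (contact force between tin_blue and the fingers below 0.05 N and linear speed of tin_blue above 0.7 m/s).
It fails at once if the yellow-lidded tin is dropped (falls free of the fingers faster than 0.7 m/s, a drop of about 25 mm) (contact force between tin_yellow and the fingers below 0.05 N and linear speed of tin_yellow above 0.7 m/s).
It fails at once if one of the bystanders is moved by more than 30 mm (distance of any of mortar, dish, amber_bottle, clear_bottle, pestle, spatula, carton from where it was at the start of the episode above 0.03 m).
It also fails if it takes over 72 s, if anything falls off the work surface, if the arm or the gripper's body presses on something with over 40 N, if the wrist force passes 120 N, or if a joint passes its speed limit or range.

### The arm

A 6-joint arm with a two-finger parallel gripper is mounted at the origin on the work surface. World frame = base frame: x ahead of the robot, y to its left, z up, the work surface at z = 0. Lengths are in m, angles in rad, forces in N, time in s.
With the tool pointing down it reaches from about 0.375 to 0.9 m from the base axis. Payload 3.1 kg.
Tool frame: the origin (TCP) lies at the very end of the fingers, on their centre line; the grasp point (between the pads) lies 19 mm behind it; z points along the fingers, y is the direction in which the jaws open and shut (so a half turn about z gives the same grasp; the last joint's range is limited). The gripper opens to 85 mm and grips with 20 to 120 N. Pads are 22 mm wide; open, the fingers measure 114 mm over their backs; the gripper's body (76 mm by 85 mm) begins 54 mm behind the grasp point. The pads swing forward as they close: fully open they stand 13 mm farther back than shut.
Start: joints at [-1.381, 0.527, 1.433, -0, 1.181, -0.178], TCP at [0.225, -0.583, 0.231] pointing down, gripper open.
Joint ranges: [-3.08, 3.08], [-0.75, 2.2], [0.22, 2.44], [-1.43, 4.57], [0, 2.65], [-2.85, 2.85]. Speed limits (rad/s): [2.79, 2.79, 3.14, 3.14, 3.14, 3.14].

### API

Orientations are given as a unit quaternion [x, y, z, w].
In Python, from station import manip gives the robot as it stands. The module is installed in compiled form; this text tells all that it offers.
- The arm moves only by the tool send_rows, never from a script. Its argument "commands" is a list of rows, each an object with "delta_pos": the shift along the world's x, y, z in cm, a list of three; "yaw": the turn about the world's z in rad. A call has 1 to 10 rows; each row shifts and turns the pose as measured when the row begins; what a row does not reach is not made up. A row lasts 1/8 s, in which the tool goes at most 62.5 mm and 10.7 degrees, less where a joint would pass 70% of its speed; a pose out of reach is approached as far as the arm can. A call is refused whole if a number of a shift passes 6.25 or a number of a turn 0.188, either way. A call with a gripper value outside its range is refused whole. "grip" is the closure, from -1 (fully open) to 1 (shut), set as the call begins (left out, the last holds). The fingers move at their own pace and stop on an object; "force" is the grip in N (left out, the last holds). Time passes only in rows, so rows that do not move let the fingers close. It gives the time, the measured TCP pose, the force and the opening at its end, in the units of the state.
- manip.sense(): the state, without advancing time (a new reading comes with each control period).
- manip.snapshot(name): name is "scene" or "top"; returns the picture (420x560x3 uint8, blue, green, red); there is no depth.
- manip.get_calibration(name): a dict with "fx", "fy", "cx", "cy" (pixels), "world_to_cam" (4x4, takes a point from world to camera coordinates). Camera axes: x right, y down, z forward; pixel columns grow to the right and rows downward; lengths in m; the calibration is good to about 2 mm. A picture is of the moment at which its call begins. get_calibration takes no time and is no camera call.
- manip.sign_off(): hands the job in, once; it reports no verdict.
The state is a dict: "t": time; "q": joint angles; "qd": joint speeds; "tau": joint torques, N m; "tcp_pos": TCP position; "tool_rot": TCP orientation; "force": force on the tool from outside, world axes, zero at the start; "ft_torque": the same for the moment, N m; "finger_gap": opening from 0.0 (shut) to 1.0 (fully open).
Only numpy, scipy, OpenCV 4.12 (cv2) and the standard library are available. Lean on these libraries where they do the work, as an engineer would, in place of code of your own. Each camera call takes 0.05 s, during which the arm holds its last target. There are 200 camera calls.

## Working session

There is one attempt and no reset: what is moved stays moved. The work goes in short steps, Python scripts to look and compute and a tool call to move; the robot and the scene stay as the last step left them, time stands still between calls to the robot, and variables do not carry over. Pictures are saved under pics/ and viewed, about 8 in all and at most 12, crops included, and the job is handed in when it is done.

Besides the shell and the picture viewer there is one more tool, called after ">>>" as a command line: name --argument value ..., lists and objects as JSON in quotes. send_rows: Moves the arm, as the interface text tells. Its arguments: {"type":"object","properties":{"commands":{"type":"array","items":{"type":"object","properties":{"delta_pos":{"type":"array","items":{"type":"number"}},"yaw":{"type":"number"}}}},"grip":{"type":"number"},"force":{"type":"number"}},"required":["commands"]}

```bash
mkdir -p pics
cat > h.py <<'E'
import numpy as np, cv2
from station import manip
def snap(n,f):
    im=np.array(manip.snapshot(n)); cv2.imwrite(f'pics/{f}.png',im); return im
def proj(n,P):
    c=manip.get_calibration(n); T=np.array(c['world_to_cam']); p=T[:3,:3]@np.array(P,float)+T[:3,3]
    return np.array([c['fx']*p[0]/p[2]+c['cx'],c['fy']*p[1]/p[2]+c['cy']])
def ray(n,uv):
    c=manip.get_calibration(n); T=np.array(c['world_to_cam']); R=T[:3,:3]
    return -R.T@T[:3,3], R.T@np.array([(uv[0]-c['cx'])/c['fx'],(uv[1]-c['cy'])/c['fy'],1])
def onz(n,uv,z):
    o,d=ray(n,uv); return o+d*(z-o[2])/d[2]
def tri(a,b):
    (o1,d1),(o2,d2)=ray('scene',a),ray('top',b)
    s=np.linalg.lstsq(np.c_[d1,-d2],o2-o1,rcond=None)[0]
    p,q=o1+s[0]*d1,o2+s[1]*d2; return (p+q)/2,np.linalg.norm(p-q)
E
python3 - <<'E'
from h import *
a=snap('scene','s0');b=snap('top','t0')
print(manip.sense())
for n in('scene','top'):
    print(n,ray(n,(280,210)))
E
```

```text
{'t': 0.1, 'q': array([-1.38147857e+00,  5.28385068e-01,  1.43379592e+00,  2.35809094e-05,
        1.18142447e+00, -1.78494490e-01]), 'qd': array([ 0.00057002, -0.00132262, -0.00186659, -0.00020117,  0.00088357,
        0.00127398]), 'tau': array([-1.32823002e-04, -4.43301988e+01, -1.78585875e+01, -3.70872121e-04,
        3.92617643e-03,  1.22543759e-05]), 'tcp_pos': array([ 0.22464475, -0.58252386,  0.23041728]), 'tool_rot': array([ 9.83137200e-01,  1.82866707e-01,  5.45700580e-06, -1.00644380e-03]), 'force': array([ 0.45130567, -0.22259144,  0.72406538]), 'ft_torque': array([ 0.06186543, -0.01409669,  0.04079821]), 'finger_gap': 0.9983400435932221}
scene (array([0.93389259, 0.37944242, 0.87669777]), array([-0.41728151, -0.35264058, -0.83764741]))
top (array([0.48821539, 0.05886321, 1.07386362]), array([ 0.06100573, -0.03953825, -0.99756241]))
```

View pics/s0.png

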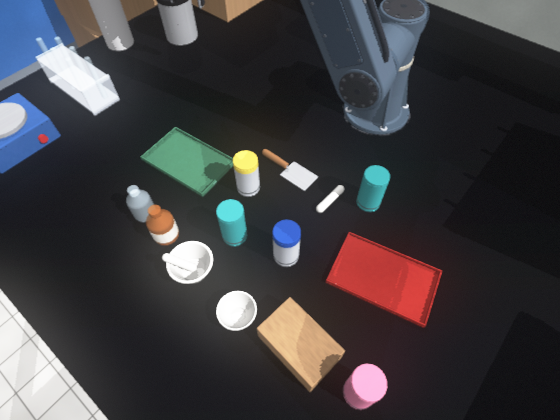

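View pics/t0.png

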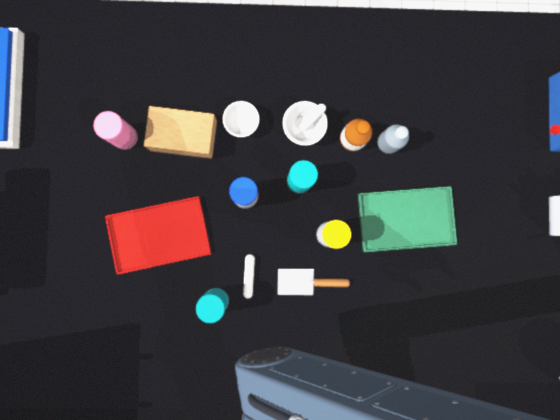

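Scene picture: the blue-lidded metal tin is at (286,243) and the yellow-lidded one at (246,173). The look-alikes are all-turquoise at (232,222) and (372,188), and all-pink at (365,387). In the top view blue is at (244,191), yellow at (336,234), the red tray at (158,235) and the green tray at (408,219). Only the two with bare metal sides and a blue or yellow lid fit.

```bash
cat > m.py <<'E'
from h import *
from scipy.optimize import least_squares
R={'blue':((105,150,60),(125,255,255)),'yellow':((24,150,80),(34,255,255)),'red':((172,120,60),(180,255,255)),'red0':((0,150,60),(6,255,255)),'green':((60,80,30),(82,255,255))}
def mask(im,c):
    h=cv2.cvtColor(im,cv2.COLOR_BGR2HSV); m=cv2.inRange(h,*map(np.array,R[c]))
    if c=='red': m|=cv2.inRange(h,*map(np.array,R['red0']))
    m=cv2.morphologyEx(m,cv2.MORPH_CLOSE,np.ones((5,5)))
    return m
def blob(im,c,near):
    n,l,s,ce=cv2.connectedComponentsWithStats(mask(im,c))
    k=min((i for i in range(1,n) if s[i,4]>80),key=lambda i:np.hypot(*(ce[i]-near)))
    return ce[k],s[k],(l==k).astype(np.uint8)
t=np.linspace(0,2*np.pi,48,endpoint=False)
def cyl(n,p,h0,h1):
    P=[proj(n,[p[0]+.032*np.cos(a),p[1]+.032*np.sin(a),p[2]+h]) for h in(h0,h1) for a in t]
    H=cv2.convexHull(np.float32(P)); x,y=H[:,0,0],H[:,0,1]; return np.array([x.min(),x.max(),y.min(),y.max()])
def tin(a,b,c,na,nb):
    bb={}
    for n,im,nr in(('scene',a,na),('top',b,nb)):
        s=blob(im,c,nr)[1]; bb[n]=np.array([s[0],s[0]+s[2]-1,s[1],s[1]+s[3]-1],float)
    f=lambda p:np.r_[cyl('scene',p,-.02,0)-bb['scene'],cyl('top',p,-.02,0)-bb['top']]
    r=least_squares(f,[.5,0,.12]); return r.x,np.round(r.fun,1)
E
python3 - <<'E'
from m import *
a=cv2.imread('pics/s0.png');b=cv2.imread('pics/t0.png')
print('blue',*tin(a,b,'blue',(286,235),(244,191)))
print('yellow',*tin(a,b,'yellow',(245,160),(336,234)))
for c,na,nb in(('red',(385,280),(158,235)),('green',(187,160),(408,219))):
    for n,im,nr in(('scene',a,na),('top',b,nb)):
        m=blob(im,c,nr)[2]; r=cv2.minAreaRect(cv2.convexHull(cv2.findNonZero(m)))
        h=cv2.convexHull(cv2.findNonZero(m)); q=cv2.approxPolyDP(h,.05*cv2.arcLength(h,True),True)[:,0]
        W=np.array([onz(n,p,.014) for p in q]); print(c,n,q.tolist(),W[:,:2].round(3).tolist(),W.mean(0).round(3))
for nm,p,z in(('turq',(302,177),.12),('turq2',(211,307),.12),('pestle',(249,277),.02),('spat',(312,282),.01),('carton',(180,132),.06),('dish',(241,119),.04),('mortar',(305,123),.055),('amber',(358,132),.12),('clear',(397,135),.11)): print(nm,onz('top',p,z)[:2].round(3))
A=cv2.resize(a[200:285,200:320],None,fx=4,fy=4);B=cv2.resize(a[130:215,200:320],None,fx=4,fy=4)
cv2.imwrite('pics/crop.png',np.vstack([A,B])[:600] if 0 else cv2.resize(np.hstack([A,B]),(800,283)))
E
```

```text
Traceback (most recent call last):
  File "m.py", line 22, in tin
    r=least_squares(f,[.5,0,.12]); return r.x,np.round(r.fun,1)
  File "m.py", line 21, in <lambda>
    f=lambda p:np.r_[cyl('scene',p,-.02,0)-bb['scene'],cyl('top',p,-.02,0)-bb['top']]
                                                       ~~~^^^^^^^^^^^^^^^^
  File "m.py", line 15, in cyl
    P=[proj(n,[p[0]+.032*np.cos(a),p[1]+.032*np.sin(a),p[2]+h]) for h in(h0,h1) for a in t]
       ~~~~^^^^^^^^^^^^^^^^^^^^^^^^^^^^^^^^^^^^^^^^^^^^^^^^^^^^
  File "h.py", line 6, in proj
    c=manip.get_calibration(n); T=np.array(c['world_to_cam']); p=T[:3,:3]@np.array(P,float)+T[:3,3]
ValueError: time passes only in moves, steps and waits
```

```bash
sed -i 's/^def snap/CAL={n:manip.get_calibration(n) for n in("scene","top")}\ndef snap/; s/c=manip.get_calibration(n)/c=CAL[n]/' h.py
sed -i 's/H=cv2.convexHull(np.float32(P)); x,y=H\[:,0,0\],H\[:,0,1\]/x,y=np.array(P).T/' m.py
cat > first.py <<'E'
from m import *
a=cv2.imread('pics/s0.png');b=cv2.imread('pics/t0.png')
print('blue',*tin(a,b,'blue',(286,235),(244,191)))
print('yellow',*tin(a,b,'yellow',(245,160),(336,234)))
for c,na,nb in(('red',(385,280),(158,235)),('green',(187,160),(408,219))):
    for n,im,nr in(('scene',a,na),('top',b,nb)):
        m=blob(im,c,nr)[2]
        h=cv2.convexHull(cv2.findNonZero(m)); q=cv2.approxPolyDP(h,.05*cv2.arcLength(h,True),True)[:,0]
        W=np.array([onz(n,p,.014) for p in q]); print(c,n,q.tolist(),W[:,:2].round(3).tolist(),W.mean(0).round(3))
for nm,p,z in(('turq',(302,177),.12),('turq2',(211,307),.12),('pestle',(249,277),.02),('spat',(312,282),.01),('carton',(180,132),.06),('dish',(241,119),.04),('mortar',(305,123),.055),('amber',(358,132),.12),('clear',(397,135),.11)): print(nm,onz('top',p,z)[:2].round(3))
A=cv2.resize(a[200:285,200:320],None,fx=4,fy=4);B=cv2.resize(a[130:215,200:320],None,fx=4,fy=4)
cv2.imwrite('pics/crop.png',cv2.resize(np.hstack([A,B]),(800,283)))
E
python3 first.py
```

```text
blue [0.59037778 0.10654261 0.12076235] [-0.2  0.2 -0.8  1.   0.   0.1 -0.6  0.8]Traceback (most recent call last):
  File "first.py", line 4, in <module>
    print('yellow',*tin(a,b,'yellow',(245,160),(336,234)))
                    ~~~^^^^^^^^^^^^^^^^^^^^^^^^^^^^^^^^^^
  File "m.py", line 20, in tin
    s=blob(im,c,nr)[1]; bb[n]=np.array([s[0],s[0]+s[2]-1,s[1],s[1]+s[3]-1],float)
      ~~~~^^^^^^^^^
  File "m.py", line 11, in blob
    k=min((i for i in range(1,n) if s[i,4]>80),key=lambda i:np.hypot(*(ce[i]-near)))
ValueError: min() iterable argument is empty
```

```bash
python3 -c "
from m import *
for f,p in(('s0',(245,157)),('s0',(245,170)),('t0',(336,234)),('s0',(190,160)),('t0',(408,215)),('t0',(430,230)),('s0',(385,280)),('t0',(158,235))):
  im=cv2.cvtColor(cv2.imread(f'pics/{f}.png'),cv2.COLOR_BGR2HSV); print(f,p,im[p[1],p[0]])"
sed -i "s/'yellow':((24,150,80)/'yellow':((20,150,70)/; s/'green':((60,80,30)/'green':((60,60,25)/" m.py; python3 first.py
```

```text
s0 (245, 157) [ 29 133 252]
s0 (245, 170) [ 27 144 239]
t0 (336, 234) [ 30 210 247]
s0 (190, 160) [ 74  97 165]
t0 (408, 215) [ 75 117 212]
t0 (430, 230) [ 76 116 206]
s0 (385, 280) [  1 179 192]
t0 (158, 235) [  1 193 237]
blue [0.59037778 0.10654261 0.12076235] [-0.2  0.2 -0.8  1.   0.   0.1 -0.6  0.8]Traceback (most recent call last):
  File "first.py", line 4, in <module>
    print('yellow',*tin(a,b,'yellow',(245,160),(336,234)))
                    ~~~^^^^^^^^^^^^^^^^^^^^^^^^^^^^^^^^^^
  File "m.py", line 20, in tin
    s=blob(im,c,nr)[1]; bb[n]=np.array([s[0],s[0]+s[2]-1,s[1],s[1]+s[3]-1],float)
      ~~~~^^^^^^^^^
  File "m.py", line 11, in blob
    k=min((i for i in range(1,n) if s[i,4]>80),key=lambda i:np.hypot(*(ce[i]-near)))
ValueError: min() iterable argument is empty
```

```bash
sed -i "s/'yellow':((20,150,70)/'yellow':((20,95,70)/" m.py; python3 first.py
```

```text
blue [0.59037778 0.10654261 0.12076235] [-0.2  0.2 -0.8  1.   0.   0.1 -0.6  0.8]
yellow [ 0.49357634 -0.11095183  0.11750066] [ 0.2 -0.5 -0.6  0.4 -0.1 -0.2  1.1 -1. ]
red scene [[442, 271], [424, 327], [326, 282], [349, 232]] [[0.388, 0.427], [0.536, 0.459], [0.59, 0.231], [0.442, 0.195]] [0.489 0.328 0.014]
red top [[211, 252], [116, 274], [104, 217], [199, 196]] [[0.444, 0.19], [0.385, 0.426], [0.528, 0.46], [0.585, 0.223]] [0.486 0.325 0.014]
green scene [[232, 166], [202, 196], [140, 156], [177, 127]] [[0.477, -0.187], [0.606, -0.177], [0.623, -0.422], [0.474, -0.428]] [ 0.545 -0.303  0.014]
green top [[457, 243], [364, 252], [357, 194], [451, 186]] [[0.476, -0.438], [0.45, -0.199], [0.597, -0.18], [0.623, -0.424]] [ 0.536 -0.31   0.014]
turq [ 0.624 -0.029]
turq2 [0.325 0.174]
pestle [0.383 0.092]
spat [ 0.371 -0.067]
carton [0.737 0.266]
dish [0.778 0.119]
mortar [ 0.767 -0.04 ]
amber [ 0.731 -0.158]
clear [ 0.729 -0.252]
```

View pics/crop.png

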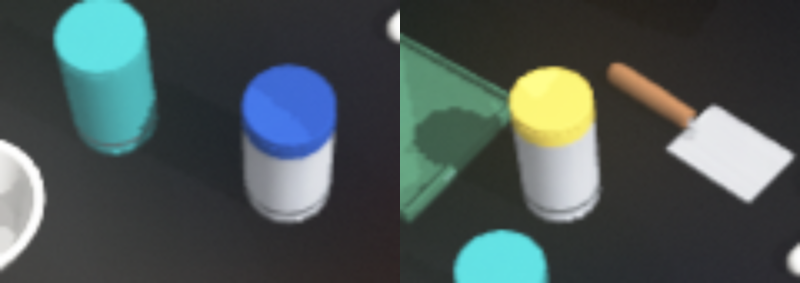

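The crop confirms it: metal bodies with blue and yellow lids, while the neighbour is all turquoise. Blue is at (0.590, 0.107) and yellow at (0.494, -0.111), with lid tops at about 0.12. Moving now.

>>> send_rows --commands '[{"delta_pos":[2.9,5.4,0],"yaw":-0.18},{"delta_pos":[2.9,5.4,0],"yaw":-0.18},{"delta_pos":[2.9,5.4,0]},{"delta_pos":[2.9,5.4,0]},{"delta_pos":[2.9,5.4,0]},{"delta_pos":[2.9,5.4,0]},{"delta_pos":[2.9,5.4,0]},{"delta_pos":[2.9,5.4,0]},{"delta_pos":[2.9,5.4,0]},{"delta_pos":[2.9,5.4,0]}]' --grip -1 --force 60

```text
validation failed for argument at $.co...
```

>>> send_rows --commands '[{"delta_pos":[2.9,5.4,0.0],"yaw":-0.18},{"delta_pos":[2.9,5.4,0.0],"yaw":-0.18},{"delta_pos":[2.9,5.4,0.0],"yaw":0.0},{"delta_pos":[2.9,5.4,0.0],"yaw":0.0},{"delta_pos":[2.9,5.4,0.0],"yaw":0.0},{"delta_pos":[2.9,5.4,0.0],"yaw":0.0},{"delta_pos":[2.9,5.4,0.0],"yaw":0.0},{"delta_pos":[2.9,5.4,0.0],"yaw":0.0},{"delta_pos":[2.9,5.4,0.0],"yaw":0.0},{"delta_pos":[2.9,5.4,0.0],"yaw":0.0}]' --grip -1 --force 60

```text
t: 1.35
tcp_pos: [0.5158, -0.0337, 0.2275]
tool_rot: [1.0, -0.007, 0.0, -0.001]
force: [1.4, 0.2, 0.9]
finger_gap: 1.001
```

>>> send_rows --commands '[{"delta_pos":[2.5,4.7,0.0],"yaw":0.0},{"delta_pos":[2.5,4.7,0.0],"yaw":0.0},{"delta_pos":[2.4,4.6,0.0],"yaw":0.01},{"delta_pos":[0.0,0.0,0.0],"yaw":0.0}]'

```text
t: 1.85
tcp_pos: [0.5922, 0.1156, 0.226]
tool_rot: [1.0, 0.002, -0.0, -0.001]
force: [0.6, -0.5, -1.1]
finger_gap: 1.0
```

>>> send_rows --commands '[{"delta_pos":[-0.2,-0.9,-3.0],"yaw":0.0},{"delta_pos":[0.0,0.0,-5.0],"yaw":0.0},{"delta_pos":[0.0,0.0,-4.5],"yaw":0.0},{"delta_pos":[0.0,0.0,-2.0],"yaw":0.0},{"delta_pos":[0.0,0.0,0.0],"yaw":0.0}]'

```text
t: 2.48
tcp_pos: [0.5869, 0.1024, 0.0768]
tool_rot: [1.0, 0.001, -0.002, 0.0]
force: [0.8, -0.1, 0.2]
finger_gap: 1.001
```

```bash
python3 -c "
from h import *
s=manip.sense();print(s['tcp_pos'],s['force'],s['ft_torque'],s['q'])"
```

```text
[0.58694287 0.10237184 0.07679588] [ 0.75435512 -0.06593886  0.2108493 ] [-0.00269167  0.01806243 -0.05370044] [-1.44026646e-02  6.98949137e-01  1.62351537e+00 -8.52815947e-04
  8.23045295e-01  1.55434332e+00]
```

>>> send_rows --commands '[{"delta_pos":[0.35,0.4,0.0],"yaw":0.0},{"delta_pos":[0.0,0.0,0.0],"yaw":0.0}]'

```text
t: 2.72
tcp_pos: [0.5916, 0.1056, 0.0786]
tool_rot: [1.0, 0.001, -0.001, 0.0]
force: [0.5, 0.0, 1.0]
finger_gap: 1.003
```

>>> send_rows --commands '[{"delta_pos":[0.0,0.0,0.0],"yaw":0.0},{"delta_pos":[0.0,0.0,0.0],"yaw":0.0},{"delta_pos":[0.0,0.0,0.0],"yaw":0.0},{"delta_pos":[0.0,0.0,0.0],"yaw":0.0}]' --grip 1 --force 60

```text
t: 3.22
tcp_pos: [0.5928, 0.106, 0.0806]
tool_rot: [1.0, 0.001, 0.001, 0.0]
force: [1.0, 0.3, -0.5]
finger_gap: 0.736
```

>>> send_rows --commands '[{"delta_pos":[0.0,0.0,2.0],"yaw":0.0},{"delta_pos":[0.0,0.0,4.0],"yaw":0.0},{"delta_pos":[0.0,0.0,4.0],"yaw":0.0},{"delta_pos":[0.0,0.0,4.0],"yaw":0.0},{"delta_pos":[0.0,0.0,2.0],"yaw":0.0},{"delta_pos":[0.0,0.0,0.0],"yaw":0.0},{"delta_pos":[0.0,0.0,0.0],"yaw":0.0}]'

```text
t: 4.1
tcp_pos: [0.583, 0.105, 0.2353]
tool_rot: [1.0, 0.001, -0.011, 0.001]
force: [-0.3, 0.1, -5.9]
finger_gap: 0.737
```

```bash
python3 -c "
from h import *
s=manip.sense();print(s['tcp_pos'],s['force'],s['ft_torque'],s['finger_gap'])
a=snap('scene','s1');b=snap('top','t1');cv2.imwrite('pics/v1.png',np.hstack([a[100:400,150:450],b[60:360,100:400]]))"
```

```text
[0.5830285  0.10495299 0.23529517] [-0.30052108  0.07500993 -5.90650963] [-0.02471708 -0.03614088  0.06451972] 0.7367238182504648
```

View pics/v1.png

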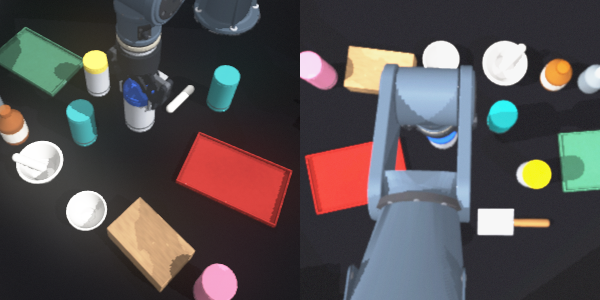

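>>> send_rows --commands '[{"delta_pos":[6.0,0.0,0.0],"yaw":0.0},{"delta_pos":[6.0,0.0,0.0],"yaw":0.0},{"delta_pos":[-6.0,0.0,0.0],"yaw":0.0},{"delta_pos":[-6.0,0.0,0.0],"yaw":0.0}]' --force 40

```text
t: 4.7
tcp_pos: [0.589, 0.1039, 0.2172]
tool_rot: [1.0, 0.0, -0.02, 0.001]
force: [-1.4, 0.2, -5.9]
finger_gap: 0.734
```

```bash
cat > look.py <<'E'
from h import *
import sys
n=sys.argv[1]
for i in range(3):
    s=manip.sense();print(round(s['t'],2),s['tcp_pos'].round(4),s['tool_rot'].round(3),s['force'].round(2),s['ft_torque'].round(3))
    a=snap('scene',f'{n}_{i}')
    c=proj('scene',s['tcp_pos']-[0,0,.05]).astype(int)
    A=a[max(c[1]-80,0):c[1]+60,max(c[0]-70,0):c[0]+70]; A=cv2.copyMakeBorder(A,0,140-A.shape[0],0,140-A.shape[1],0)
    L=np.hstack([L,A]) if i else A
cv2.imwrite(f'pics/{n}.png',cv2.resize(L,None,fx=1.9,fy=1.9))
E
python3 look.py w1
```

```text
4.7 [0.589  0.1039 0.2172] [ 1.     0.    -0.02   0.001] [-1.41  0.16 -5.88] [ 0.064  0.083 -0.013]
4.75 [0.5756 0.1043 0.2148] [ 1.     0.001 -0.029  0.001] [-1.537e+01 -1.000e-02 -8.980e+00] [-0.018  1.761  0.05 ]
4.8 [0.5786 0.1045 0.216 ] [ 1.     0.001 -0.027  0.001] [-1.18  0.45 -6.57] [-0.034  0.028  0.007]
```

View pics/w1.png

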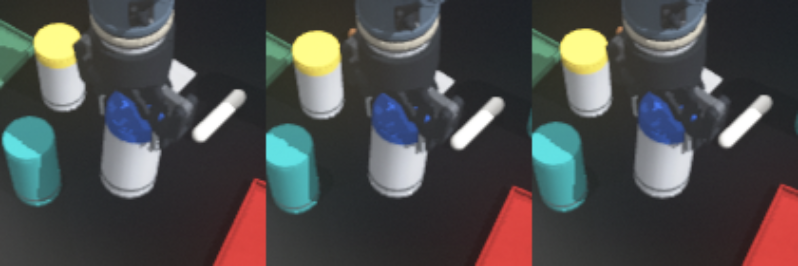

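Blue weighs about 5.9 N, so it holds a ball. At 40 N the jerk did not swing it. I'll tilt it by pushing its foot against the fixed red tray rim so that it turns between the pads, then lift it. First I carry it over the red tray with the jaws parallel to the far rim.

>>> send_rows --commands '[{"delta_pos":[-0.7,2.5,0.0],"yaw":0.0},{"delta_pos":[-1.3,4.5,0.0],"yaw":0.12},{"delta_pos":[-1.4,4.7,0.0],"yaw":0.12},{"delta_pos":[-1.3,4.5,0.0],"yaw":0.0},{"delta_pos":[-1.3,4.0,0.0],"yaw":0.0},{"delta_pos":[-0.7,2.3,0.0],"yaw":0.0},{"delta_pos":[0.0,0.0,0.0],"yaw":0.0}]' --force 60

```text
t: 5.72
tcp_pos: [0.522, 0.3359, 0.2148]
tool_rot: [0.992, 0.123, -0.017, 0.004]
force: [-0.0, -1.0, -5.0]
finger_gap: 0.737
```

>>> send_rows --commands '[{"delta_pos":[-0.8,-0.3,-3.0],"yaw":0.0},{"delta_pos":[0.0,0.0,-4.0],"yaw":0.0},{"delta_pos":[0.0,0.0,-3.5],"yaw":0.0},{"delta_pos":[0.0,0.0,-1.0],"yaw":0.0},{"delta_pos":[0.0,0.0,0.0],"yaw":0.0}]'

```text
t: 6.35
tcp_pos: [0.52, 0.3308, 0.0975]
tool_rot: [0.992, 0.122, -0.013, 0.004]
force: [0.4, -0.4, -5.0]
finger_gap: 0.74
```

>>> send_rows --commands '[{"delta_pos":[0.0,0.0,-0.8],"yaw":0.0},{"delta_pos":[0.0,0.0,0.0],"yaw":0.0},{"delta_pos":[0.97,0.24,0.0],"yaw":0.0},{"delta_pos":[0.97,0.24,0.0],"yaw":0.0},{"delta_pos":[0.97,0.24,0.0],"yaw":0.0}]' --force 25

```text
t: 6.98
tcp_pos: [0.5471, 0.3377, 0.0942]
tool_rot: [0.992, 0.122, -0.018, 0.005]
force: [-9.1, -2.2, 5.1]
finger_gap: 0.736
```

>>> send_rows --commands '[{"delta_pos":[0.97,0.24,-0.3],"yaw":0.0},{"delta_pos":[0.97,0.24,-0.2],"yaw":0.0},{"delta_pos":[0.97,0.24,-0.2],"yaw":0.0}]'

```text
t: 7.35
tcp_pos: [0.5747, 0.3454, 0.0941]
tool_rot: [0.992, 0.122, -0.021, 0.005]
force: [-4.6, -1.1, 4.1]
finger_gap: 0.733
```

```bash
python3 look.py w2
```

```text
7.35 [0.5747 0.3454 0.0941] [ 0.992  0.122 -0.021  0.005] [-4.61 -1.08  4.05] [-0.144  1.194  0.024]
7.4 [0.5766 0.3459 0.0939] [ 0.992  0.122 -0.02   0.004] [-2.08 -0.09  6.79] [-0.017  1.302  0.049]
7.45 [0.5764 0.3458 0.0939] [ 0.992  0.122 -0.019  0.004] [-3.46 -0.1   8.47] [-0.041  1.05  -0.012]
```

View pics/w2.png

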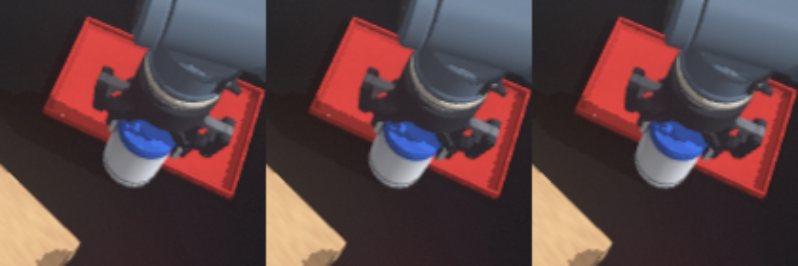

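The foot rode up onto the rim because I started about 5 mm too high. I back off and repeat lower.

>>> send_rows --commands '[{"delta_pos":[0.0,0.0,2.0],"yaw":0.0},{"delta_pos":[-3.4,-0.8,0.0],"yaw":0.0},{"delta_pos":[-3.4,-0.8,0.0],"yaw":0.0},{"delta_pos":[0.0,0.0,-1.4],"yaw":0.0},{"delta_pos":[0.0,0.0,0.0],"yaw":0.0}]'

```text
t: 8.12
tcp_pos: [0.5154, 0.3311, 0.1018]
tool_rot: [0.992, 0.122, -0.01, 0.003]
force: [-0.5, 0.3, -6.0]
finger_gap: 0.738
```

```bash
cat > tilt.py <<'E'
# fit tilt of the tin about the jaw axis from the silhouette (bright grey + lid hue) in scene view
from m import *
from scipy.spatial.transform import Rotation as Ro
def fit(im,s,lid,L=.105,up=.019+.008):
    hsv=cv2.cvtColor(im,cv2.COLOR_BGR2HSV)
    met=cv2.inRange(hsv,np.array((0,0,95)),np.array((180,50,255)))
    R=Ro.from_quat(s['tool_rot']).as_matrix(); G=s['tcp_pos']-R[:,2]*up; j=R[:,1]; best=[]
    for th in np.radians(np.arange(-60,61,3)):
      for l in (L,):
        ax=Ro.from_rotvec(j*th).apply(R[:,2]); e1=j; e2=np.cross(ax,e1)
        ring=lambda h:[proj('scene',G+ax*h+.031*(e1*np.cos(a)+e2*np.sin(a))) for a in t]
        lo=cv2.convexHull(np.float32(ring(l-.055)+ring(l)))
        m=np.zeros(im.shape[:2],np.uint8); cv2.fillConvexPoly(m,lo.astype(int),1)
        big=cv2.dilate(m,np.ones((9,9)))-m
        best.append(((met[m>0]>0).mean()-(met[big>0]>0).mean(),np.degrees(th),np.degrees(np.arccos(-ax[2])),(-ax[:2]).round(2).tolist()))
    return sorted(best)[::-1][:3]
if __name__=='__main__':
    import sys
    s=manip.sense(); im=snap('scene',sys.argv[1]); print(s['tcp_pos'].round(4),s['force'].round(1),s['ft_torque'].round(2)); print(*fit(im,s,sys.argv[2]),sep='\n')
E
python3 tilt.py a1 blue; python3 -c "
from tilt import *
s=manip.sense()
s['tcp_pos']=np.array([.5764,.3458,.0939]);print(*fit(cv2.imread('pics/w2_2.png'),s,'blue'),sep='\n')"
```

```text
[0.5154 0.3311 0.1018] [-0.5  0.3 -6. ] [-0.05 -0.09 -0.04]
(np.float64(0.5466291907631333), np.float64(3.0000000000000004), np.float64(1.8719740575263095), [-0.03, -0.0])
(np.float64(0.5406953893692571), np.float64(6.000000000000001), np.float64(4.865136190468209), [-0.08, -0.02])
(np.float64(0.5358359538784067), np.float64(9.0), np.float64(7.863506696133573), [-0.13, -0.03])
(np.float64(0.4539996169560776), np.float64(6.000000000000001), np.float64(4.9085618273420115), [-0.08, -0.02])
(np.float64(0.4526128305388031), np.float64(3.0000000000000004), np.float64(1.9143327052094277), [-0.03, -0.0])
(np.float64(0.4359921628584499), np.float64(9.0), np.float64(7.907162741903738), [-0.13, -0.03])
```

>>> send_rows --commands '[{"delta_pos":[0.0,0.0,-1.2],"yaw":0.0},{"delta_pos":[0.0,0.0,-0.6],"yaw":0.0},{"delta_pos":[0.0,0.0,0.0],"yaw":0.0}]' --force 20

```text
t: 8.55
tcp_pos: [0.5193, 0.3322, 0.0846]
tool_rot: [0.993, 0.122, -0.007, 0.002]
force: [-0.3, -0.1, 1.2]
finger_gap: 0.738
```

>>> send_rows --commands '[{"delta_pos":[0.9,0.22,0.0],"yaw":0.0},{"delta_pos":[0.97,0.24,0.0],"yaw":0.0},{"delta_pos":[0.97,0.24,0.0],"yaw":0.0}]'

```text
t: 8.93
tcp_pos: [0.5394, 0.3372, 0.0872]
tool_rot: [0.992, 0.122, -0.018, 0.004]
force: [-2.5, -0.2, -0.4]
finger_gap: 0.737
```

>>> send_rows --commands '[{"delta_pos":[0.97,0.24,0.0],"yaw":0.0},{"delta_pos":[0.97,0.24,0.0],"yaw":0.0}]'

```text
t: 9.18
tcp_pos: [0.556, 0.3409, 0.0879]
tool_rot: [0.992, 0.122, -0.022, 0.006]
force: [-3.8, -1.7, -1.8]
finger_gap: 0.735
```

```bash
python3 tilt.py a2 blue
```

```text
[0.556  0.3409 0.0879] [-3.8 -1.7 -1.8] [-0.38  0.96 -0.08]
(np.float64(0.1279761904761905), np.float64(-14.999999999999998), np.float64(17.576906604825734), [0.29, 0.08])
(np.float64(0.12000052213868002), np.float64(-12.000000000000002), np.float64(14.577580333400704), [0.24, 0.07])
(np.float64(0.11093577011418279), np.float64(-9.0), np.float64(11.578594069543337), [0.19, 0.05])
```

>>> send_rows --commands '[{"delta_pos":[0.97,0.24,0.0],"yaw":0.0},{"delta_pos":[0.97,0.24,0.0],"yaw":0.0},{"delta_pos":[0.97,0.24,-0.1],"yaw":0.0},{"delta_pos":[0.97,0.24,-0.1],"yaw":0.0}]'

```text
t: 9.72
tcp_pos: [0.5941, 0.3498, 0.0819]
tool_rot: [0.992, 0.122, -0.026, 0.007]
force: [-4.9, -0.6, -4.8]
finger_gap: 0.736
```

```bash
python3 tilt.py a3 blue
```

```text
[0.5941 0.3498 0.0819] [-4.9 -0.6 -4.8] [-0.22  0.87  0.03]
(np.float64(0.05574001947419669), np.float64(-51.0), np.float64(54.08405477182868), [0.78, 0.2])
(np.float64(0.04766022380467955), np.float64(-54.0), np.float64(57.08395035933901), [0.81, 0.21])
(np.float64(0.042888618231083975), np.float64(-48.00000000000001), np.float64(51.084167423746), [0.75, 0.19])
```

>>> send_rows --commands '[{"delta_pos":[0.0,0.0,0.0],"yaw":0.0},{"delta_pos":[0.0,0.0,1.5],"yaw":0.0},{"delta_pos":[0.0,0.0,3.0],"yaw":0.0},{"delta_pos":[0.0,0.0,4.0],"yaw":0.0},{"delta_pos":[0.0,0.0,4.0],"yaw":0.0},{"delta_pos":[0.0,0.0,1.5],"yaw":0.0},{"delta_pos":[0.0,0.0,0.0],"yaw":0.0}]' --force 70

```text
t: 10.65
tcp_pos: [0.6086, 0.3541, 0.2347]
tool_rot: [0.993, 0.122, -0.005, 0.002]
force: [0.9, -0.0, -6.2]
finger_gap: 0.727
```

```bash
python3 tilt.py a4 blue; python3 -c "
import cv2;a=cv2.imread('pics/a4.png');cv2.imwrite('pics/a4c.png',cv2.resize(a[120:380,220:480],None,fx=2,fy=2))"
```

```text
[0.6086 0.3541 0.2347] [ 0.9 -0.  -6.2] [ 0.12 -0.18 -0.03]
(np.float64(0.02782604737325438), np.float64(-59.99999999999999), np.float64(60.648666370286435), [0.85, 0.21])
(np.float64(0.020963832960477255), np.float64(-57.00000000000001), np.float64(57.64868120280779), [0.82, 0.21])
(np.float64(0.009965020139919442), np.float64(-54.0), np.float64(54.64869705391754), [0.79, 0.2])
```

View pics/a4c.png

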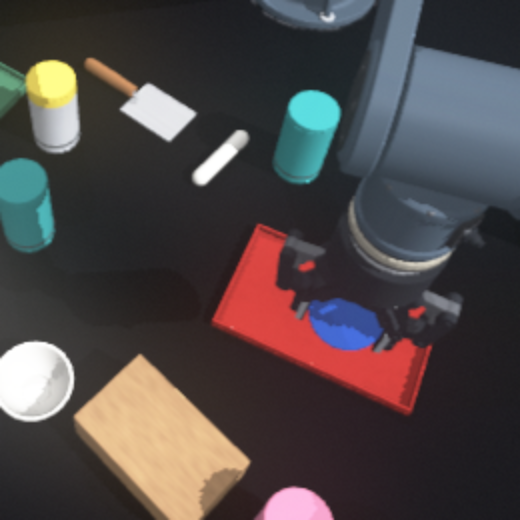

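```bash
cat > lid.py <<'E'
from m import *
from scipy.spatial.transform import Rotation as Ro
def lid(im,s,c,mid=.018,up=.025):
    ms=mask(im,c); pts=cv2.findNonZero(ms)[:,0]; R=Ro.from_quat(s['tool_rot']).as_matrix(); G=s['tcp_pos']-R[:,2]*up; j=R[:,1]
    c0=proj('scene',G); pts=pts[np.hypot(*(pts-c0).T)<60]; obs=np.array([pts[:,1].max(),pts[np.argmax(pts[:,1]),0]]); out=[]
    for th in range(-60,61,5):
        ax=Ro.from_rotvec(j*np.radians(th)).apply(R[:,2]); e2=np.cross(ax,j)
        P=np.array([proj('scene',G+ax*h+.032*(j*np.cos(a)+e2*np.sin(a))) for h in(-mid,.02-mid) for a in t])
        out.append((abs(P[:,1].max()-obs[0]).round(1),th,round(float(np.degrees(np.arccos(-ax[2]))),1)))
    print('lid bottom row',obs); return sorted(out)[:4]
E
python3 - <<'E'
from lid import *
s=manip.sense()
im=cv2.imread('pics/a4.png')
for m_ in(.01,.018): print(lid(im,s,'blue',m_,.027))
ts=[]
print(s['ft_torque'],s['force'])
E
```

```text
lid bottom row [294 392]
[(np.float64(0.1), 35, 34.3), (np.float64(0.7), 30, 29.3), (np.float64(0.8), 40, 39.3), (np.float64(1.3), 25, 24.3)]
lid bottom row [294 392]
[(np.float64(0.3), 15, 14.3), (np.float64(0.4), 10, 9.3), (np.float64(1.0), 5, 4.3), (np.float64(1.1), 20, 19.3)]
[ 0.05824821 -0.22013118 -0.02528061] [ 1.23138293  0.35048903 -5.30726464]
```

The body is hidden behind the lid. The rim geometry gives about 42° and the wrist moment of 0.2 Nm agrees, so step 1 should be met. To bring it back upright I go down outside the rim and drag the foot back against it at 20 N, rising as it rights.

>>> send_rows --commands '[{"delta_pos":[1.2,0.3,-3.0],"yaw":0.0},{"delta_pos":[1.0,0.2,-4.0],"yaw":0.0},{"delta_pos":[0.0,0.0,-4.0],"yaw":0.0},{"delta_pos":[0.0,0.0,-2.0],"yaw":0.0},{"delta_pos":[0.0,0.0,0.0],"yaw":0.0}]'

```text
t: 11.32
tcp_pos: [0.6265, 0.3571, 0.0899]
tool_rot: [0.993, 0.122, -0.012, 0.004]
force: [-0.4, -0.3, -4.9]
finger_gap: 0.73
```

>>> send_rows --commands '[{"delta_pos":[0.0,0.0,-0.8],"yaw":0.0},{"delta_pos":[0.0,0.0,-0.2],"yaw":0.0},{"delta_pos":[-0.5,-0.12,0.0],"yaw":0.0}]' --force 20

```text
t: 11.7
tcp_pos: [0.6231, 0.3564, 0.0806]
tool_rot: [0.993, 0.121, -0.01, 0.003]
force: [0.6, 0.6, -5.0]
finger_gap: 0.727
```

>>> send_rows --commands '[{"delta_pos":[-0.6,-0.15,0.0],"yaw":0.0},{"delta_pos":[-0.8,-0.2,0.1],"yaw":0.0}]'

```text
t: 11.95
tcp_pos: [0.6087, 0.3529, 0.0831]
tool_rot: [0.993, 0.121, -0.009, 0.003]
force: [2.1, -0.8, -2.9]
finger_gap: 0.73
```

>>> send_rows --commands '[{"delta_pos":[-0.9,-0.22,0.2],"yaw":0.0},{"delta_pos":[-0.9,-0.22,0.2],"yaw":0.0}]'

```text
t: 12.2
tcp_pos: [0.5945, 0.3498, 0.0906]
tool_rot: [0.993, 0.121, -0.002, 0.001]
force: [4.4, 1.2, -2.8]
finger_gap: 0.724
```

```bash
python3 tilt.py a5 blue; python3 -c "
import cv2;a=cv2.imread('pics/a5.png');cv2.imwrite('pics/a5c.png',cv2.resize(a[180:380,280:480],None,fx=2,fy=2))"
```

```text
[0.5945 0.3498 0.0906] [ 4.4  1.2 -2.8] [ 0.35 -1.11 -0.07]
(np.float64(0.04518796356695899), np.float64(-59.99999999999999), np.float64(60.26211496175702), [0.84, 0.21])
(np.float64(0.041625111878276444), np.float64(-54.0), np.float64(54.2621387267345), [0.79, 0.2])
(np.float64(0.03912500000000001), np.float64(-57.00000000000001), np.float64(57.262126443876355), [0.82, 0.2])
```

View pics/a5c.png

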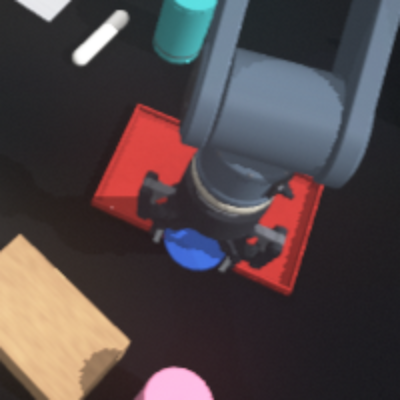

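>>> send_rows --commands '[{"delta_pos":[-0.9,-0.22,0.1],"yaw":0.0},{"delta_pos":[-0.9,-0.22,0.1],"yaw":0.0}]'

```text
t: 12.5
tcp_pos: [0.5775, 0.3449, 0.0955]
tool_rot: [0.993, 0.122, 0.001, 0.002]
force: [2.9, -2.0, -1.9]
finger_gap: 0.723
```

```bash
python3 tilt.py a6 blue
python3 - <<'E'
from lid import *
import cv2
for f in('a4','a5','a6'):
    im=cv2.imread(f'pics/{f}.png'); h=cv2.cvtColor(im,cv2.COLOR_BGR2HSV); c,st,m=blob(im,'blue',(390,285) if f=='a4' else (375,300)); print(f,c.round(),st)
E
```

```text
[0.5775 0.3449 0.0955] [ 2.9 -2.  -1.9] [-0.12 -0.99  0.02]
(np.float64(0.05423387096774193), np.float64(-59.99999999999999), np.float64(59.940194158535284), [0.84, 0.21])
(np.float64(0.050256796015770905), np.float64(-57.00000000000001), np.float64(56.94022271693294), [0.81, 0.2])
(np.float64(0.0439587898358513), np.float64(-21.0), np.float64(20.94099944031153), [0.35, 0.09])
a4 [392. 282.] [375 269  36  26 653]
a5 [376. 304.] [362 294  30  21 443]
a6 [379. 295.] [365 285  30  21 446]
```

>>> send_rows --commands '[{"delta_pos":[0.0,0.0,2.0],"yaw":0.0},{"delta_pos":[0.0,0.0,4.0],"yaw":0.0},{"delta_pos":[0.0,0.0,3.0],"yaw":0.0},{"delta_pos":[0.0,0.0,1.0],"yaw":0.0},{"delta_pos":[0.0,0.0,0.0],"yaw":0.0}]' --force 70

```text
t: 13.18
tcp_pos: [0.5629, 0.3426, 0.1941]
tool_rot: [0.992, 0.122, -0.016, 0.004]
force: [-0.1, -1.0, -5.6]
finger_gap: 0.726
```

```bash
python3 tilt.py a7 blue; python3 -c "
import cv2;a=cv2.imread('pics/a7.png');b=cv2.imread('pics/a4.png');c=cv2.imread('pics/s1.png');cv2.imwrite('pics/a7c.png',cv2.resize(cv2.hconcat([a[180:360,300:480],b[180:360,300:480],c[100:280,200:380]]),None,fx=1.45,fy=1.45))"
```

```text
[0.5629 0.3426 0.1941] [-0.1 -1.  -5.6] [ 0.08 -0.25  0.02]
(np.float64(0.08504559166323872), np.float64(-21.0), np.float64(22.837986525919053), [0.38, 0.1])
(np.float64(0.08087350605598781), np.float64(-18.0), np.float64(19.838133066195862), [0.33, 0.09])
(np.float64(0.0671875), np.float64(-14.999999999999998), np.float64(16.838329414674696), [0.28, 0.07])
```

View pics/a7c.png

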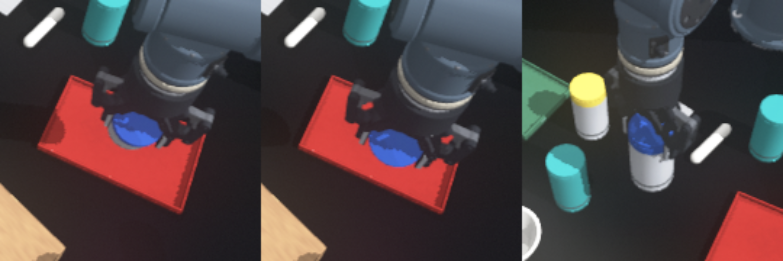

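The tin is now at about 21°: a sliver of body shows under the lid. I press it onto the tray floor while dragging back to right it fully.

>>> send_rows --commands '[{"delta_pos":[-1.6,-0.4,-3.0],"yaw":0.0},{"delta_pos":[-1.2,-0.3,-4.0],"yaw":0.0},{"delta_pos":[0.0,0.0,-1.8],"yaw":0.0},{"delta_pos":[0.0,0.0,0.0],"yaw":0.0}]'

```text
t: 13.72
tcp_pos: [0.5316, 0.3344, 0.0992]
tool_rot: [0.992, 0.122, -0.02, 0.005]
force: [-0.4, -0.6, -5.1]
finger_gap: 0.724
```

>>> send_rows --commands '[{"delta_pos":[-0.6,-0.15,-0.6],"yaw":0.0},{"delta_pos":[-0.9,-0.22,-0.6],"yaw":0.0},{"delta_pos":[-0.9,-0.22,-0.4],"yaw":0.0},{"delta_pos":[-0.9,-0.22,-0.2],"yaw":0.0}]' --force 20

```text
t: 14.22
tcp_pos: [0.5094, 0.3295, 0.0887]
tool_rot: [0.993, 0.122, -0.006, 0.002]
force: [2.4, 0.1, -1.5]
finger_gap: 0.727
```

```bash
python3 tilt.py a8 blue
```

```text
[0.5094 0.3295 0.0887] [ 2.4  0.1 -1.5] [ 0.04 -0.71 -0.01]
(np.float64(0.13765360983102917), np.float64(-18.0), np.float64(18.682218045311153), [0.31, 0.08])
(np.float64(0.1266542826512883), np.float64(-14.999999999999998), np.float64(15.682291828952385), [0.26, 0.07])
(np.float64(0.11860107967237526), np.float64(-21.0), np.float64(21.682164063831742), [0.36, 0.09])
```

Contact has just started, so I continue dragging and pressing.

>>> send_rows --commands '[{"delta_pos":[-0.9,-0.22,-0.4],"yaw":0.0},{"delta_pos":[-0.9,-0.22,-0.4],"yaw":0.0},{"delta_pos":[-0.6,-0.15,-0.4],"yaw":0.0}]'

```text
t: 14.65
tcp_pos: [0.4982, 0.3269, 0.0886]
tool_rot: [0.992, 0.123, 0.012, -0.001]
force: [4.1, -0.6, 11.6]
finger_gap: 0.722
```

```bash
python3 tilt.py a9 blue
```

```text
[0.4982 0.3269 0.0886] [ 4.1 -0.6 11.6] [-0.31 -1.02 -0.04]
(np.float64(0.2696768353089878), np.float64(-12.000000000000002), np.float64(10.58695500587549), [0.18, 0.05])
(np.float64(0.26801075268817204), np.float64(-14.999999999999998), np.float64(13.586930047232398), [0.23, 0.06])
(np.float64(0.25161991001858314), np.float64(-9.0), np.float64(7.586999414349962), [0.13, 0.03])
```

>>> send_rows --commands '[{"delta_pos":[-0.5,-0.12,-0.6],"yaw":0.0},{"delta_pos":[0.0,0.0,-0.6],"yaw":0.0},{"delta_pos":[0.0,0.0,-0.6],"yaw":0.0}]'

```text
t: 15.08
tcp_pos: [0.5055, 0.3289, 0.0883]
tool_rot: [0.992, 0.125, 0.029, -0.004]
force: [-0.9, -3.8, 25.1]
finger_gap: 0.726
```

```bash
python3 tilt.py a10 blue
```

```text
[0.5055 0.3289 0.0883] [-0.9 -3.8 25.1] [-0.78  0.14 -0.02]
(np.float64(0.21419397948931812), np.float64(-21.0), np.float64(17.60049139956085), [0.29, 0.07])
(np.float64(0.1953378267001227), np.float64(-18.0), np.float64(14.600491402225963), [0.24, 0.06])
(np.float64(0.18972688142657054), np.float64(-14.999999999999998), np.float64(11.600491406233598), [0.19, 0.05])
```

>>> send_rows --commands '[{"delta_pos":[-1.2,-0.3,0.1],"yaw":0.0},{"delta_pos":[-1.2,-0.3,0.0],"yaw":0.0},{"delta_pos":[-1.2,-0.3,0.0],"yaw":0.0},{"delta_pos":[-1.2,-0.3,0.0],"yaw":0.0}]'

```text
t: 15.62
tcp_pos: [0.4544, 0.3163, 0.0896]
tool_rot: [0.992, 0.125, 0.03, -0.004]
force: [8.2, -0.7, 7.9]
finger_gap: 0.727
```

```bash
python3 tilt.py a11 blue
```

```text
[0.4544 0.3163 0.0896] [ 8.2 -0.7  7.9] [ 0.   -1.64 -0.  ]
(np.float64(0.3395931142410016), np.float64(-14.999999999999998), np.float64(11.5569330794654), [0.19, 0.05])
(np.float64(0.3332849383390838), np.float64(-12.000000000000002), np.float64(8.556943527246123), [0.14, 0.04])
(np.float64(0.3282366383732861), np.float64(-18.0), np.float64(14.556926894470255), [0.24, 0.06])
```

>>> send_rows --commands '[{"delta_pos":[-0.7,-0.17,0.0],"yaw":0.0},{"delta_pos":[-0.5,-0.12,-0.1],"yaw":0.0}]'

```text
t: 15.92
tcp_pos: [0.4479, 0.3151, 0.0916]
tool_rot: [0.991, 0.125, 0.038, -0.006]
force: [6.6, -0.8, 3.7]
finger_gap: 0.727
```

```bash
python3 tilt.py a12 blue
```

```text
[0.4479 0.3151 0.0916] [ 6.6 -0.8  3.7] [-0.29 -1.39 -0.04]
(np.float64(0.3999970367610952), np.float64(-12.000000000000002), np.float64(7.592082056152413), [0.13, 0.03])
(np.float64(0.38741219667943805), np.float64(-14.999999999999998), np.float64(10.591964083343944), [0.18, 0.04])
(np.float64(0.38499392466585663), np.float64(-9.0), np.float64(4.5923529049740415), [0.08, 0.02])
```

>>> send_rows --commands '[{"delta_pos":[-0.8,-0.2,0.0],"yaw":0.0},{"delta_pos":[-0.4,-0.1,0.0],"yaw":0.0}]'

```text
t: 16.23
tcp_pos: [0.4398, 0.3134, 0.0934]
tool_rot: [0.991, 0.125, 0.043, -0.007]
force: [4.2, 0.2, -1.8]
finger_gap: 0.728
```

>>> send_rows --commands '[{"delta_pos":[0.0,0.0,2.0],"yaw":0.0},{"delta_pos":[0.0,0.0,4.0],"yaw":0.0},{"delta_pos":[0.0,0.0,4.0],"yaw":0.0},{"delta_pos":[0.0,0.0,1.0],"yaw":0.0},{"delta_pos":[0.0,0.0,0.0],"yaw":0.0}]' --force 70

```text
t: 16.85
tcp_pos: [0.4225, 0.3076, 0.1964]
tool_rot: [0.992, 0.125, 0.023, -0.002]
force: [-0.2, -0.2, -5.3]
finger_gap: 0.724
```

```bash
python3 tilt.py a13 blue
```

```text
[0.4225 0.3076 0.1964] [-0.2 -0.2 -5.3] [ 0.01 -0.06 -0.03]
(np.float64(0.4177963902088408), np.float64(-14.999999999999998), np.float64(12.37264404736444), [0.21, 0.05])
(np.float64(0.4115925425087021), np.float64(-9.0), np.float64(6.373109998269321), [0.11, 0.03])
(np.float64(0.4081087228477198), np.float64(-12.000000000000002), np.float64(9.372803055123619), [0.16, 0.04])
```

>>> send_rows --commands '[{"delta_pos":[2.0,0.5,-3.0],"yaw":0.0},{"delta_pos":[1.6,0.4,-4.0],"yaw":0.0},{"delta_pos":[0.0,0.0,-3.0],"yaw":0.0},{"delta_pos":[0.0,0.0,0.0],"yaw":0.0}]'

```text
t: 17.4
tcp_pos: [0.4557, 0.3153, 0.0869]
tool_rot: [0.992, 0.125, 0.017, -0.001]
force: [0.9, 0.5, -4.8]
finger_gap: 0.73
```

>>> send_rows --commands '[{"delta_pos":[-0.8,-0.2,0.0],"yaw":0.0},{"delta_pos":[-0.8,-0.2,0.0],"yaw":0.0},{"delta_pos":[-0.7,-0.17,0.0],"yaw":0.0}]' --force 20

```text
t: 17.77
tcp_pos: [0.4411, 0.3123, 0.0906]
tool_rot: [0.992, 0.125, 0.028, -0.003]
force: [4.0, 0.7, -1.0]
finger_gap: 0.725
```

```bash
python3 tilt.py a14 blue
```

```text
[0.4411 0.3123 0.0906] [ 4.   0.7 -1. ] [ 0.23 -0.82  0.01]
(np.float64(0.41944624352331605), np.float64(-14.999999999999998), np.float64(11.763418623004087), [0.2, 0.05])
(np.float64(0.4002919019142752), np.float64(-9.0), np.float64(5.76351167729298), [0.1, 0.03])
(np.float64(0.3979219054987954), np.float64(-12.000000000000002), np.float64(8.763449332544603), [0.15, 0.04])
```

>>> send_rows --commands '[{"delta_pos":[-0.8,-0.2,-0.1],"yaw":0.0},{"delta_pos":[-0.8,-0.2,-0.1],"yaw":0.0}]'

```text
t: 18.08
tcp_pos: [0.4298, 0.3095, 0.0923]
tool_rot: [0.991, 0.126, 0.035, -0.004]
force: [5.6, -1.3, 2.9]
finger_gap: 0.725
```

```bash
python3 tilt.py a15 blue;python3 -c "
import cv2;a=cv2.imread('pics/a15.png');b=cv2.imread('pics/a13.png');cv2.imwrite('pics/a15c.png',cv2.resize(cv2.hconcat([a[150:350,280:480],b[150:350,280:480]]),None,fx=2,fy=2))"
```

```text
[0.4298 0.3095 0.0923] [ 5.6 -1.3  2.9] [-0.21 -1.34 -0.1 ]
(np.float64(0.5263888888888889), np.float64(-9.0), np.float64(4.9178345256996465), [0.08, 0.02])
(np.float64(0.5240824415378518), np.float64(-3.0000000000000004), np.float64(1.0827109317029042), [-0.02, -0.0])
(np.float64(0.5130390681238138), np.float64(-6.000000000000001), np.float64(1.9179886802102022), [0.03, 0.01])
```

View pics/a15c.png

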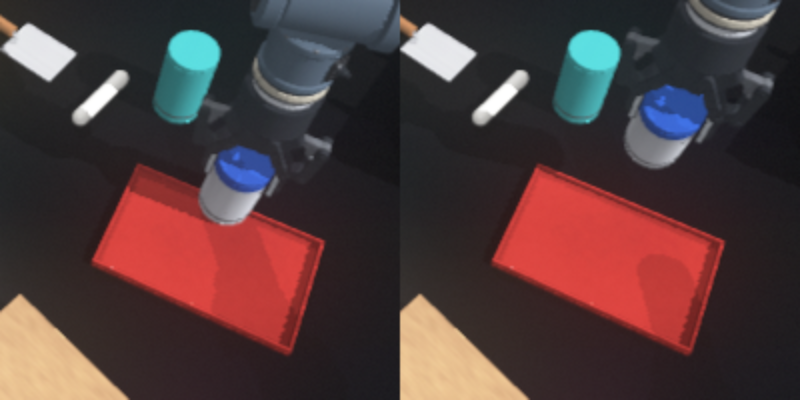

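Now upright at about 3° (fit and view agree). Lifting for step 2.

>>> send_rows --commands '[{"delta_pos":[0.2,0.0,3.0],"yaw":0.0},{"delta_pos":[0.2,0.0,4.0],"yaw":0.0},{"delta_pos":[0.2,0.0,2.0],"yaw":0.0},{"delta_pos":[0.2,0.0,0.0],"yaw":0.0}]' --force 70

```text
t: 18.62
tcp_pos: [0.4222, 0.3042, 0.1798]
tool_rot: [0.992, 0.126, 0.019, 0.0]
force: [-0.6, -1.2, -6.0]
finger_gap: 0.724
```

```bash
python3 tilt.py a16 blue
```

```text
[0.4222 0.3042 0.1798] [-0.6 -1.2 -6. ] [ 0.05  0.01 -0.06]
(np.float64(0.47600665648188567), np.float64(-12.000000000000002), np.float64(9.80557104060264), [0.16, 0.05])
(np.float64(0.47597514278296993), np.float64(-6.000000000000001), np.float64(3.8119653752665767), [0.06, 0.02])
(np.float64(0.4649367629679918), np.float64(-3.0000000000000004), np.float64(0.8495823940478127), [0.01, 0.01])
```

>>> send_rows --commands '[{"delta_pos":[2.0,0.5,-3.0],"yaw":0.0},{"delta_pos":[1.8,0.5,-4.0],"yaw":0.0},{"delta_pos":[0.0,0.0,-1.3],"yaw":0.0},{"delta_pos":[0.0,0.0,0.0],"yaw":0.0}]'

```text
t: 19.18
tcp_pos: [0.4527, 0.3114, 0.0883]
tool_rot: [0.992, 0.127, 0.01, 0.002]
force: [-0.1, -0.6, -3.6]
finger_gap: 0.729
```

>>> send_rows --commands '[{"delta_pos":[-0.9,-0.22,-0.1],"yaw":0.0},{"delta_pos":[-0.9,-0.22,-0.2],"yaw":0.0},{"delta_pos":[-0.9,-0.22,-0.2],"yaw":0.0},{"delta_pos":[-0.9,-0.22,-0.2],"yaw":0.0}]' --force 20

```text
t: 19.68
tcp_pos: [0.4322, 0.3077, 0.0922]
tool_rot: [0.991, 0.127, 0.032, -0.002]
force: [5.8, 0.9, 2.4]
finger_gap: 0.729
```

```bash
python3 tilt.py a17 blue
```

```text
[0.4322 0.3077 0.0922] [5.8 0.9 2.4] [ 0.21 -1.09 -0.04]
(np.float64(0.5233153452331534), np.float64(-9.0), np.float64(5.29218502442786), [0.09, 0.03])
(np.float64(0.5187614799265284), np.float64(-6.000000000000001), np.float64(2.2972992275362363), [0.04, 0.01])
(np.float64(0.5102497809625133), np.float64(-3.0000000000000004), np.float64(0.7401820931767878), [-0.01, 0.0])
```

>>> send_rows --commands '[{"delta_pos":[-0.9,-0.22,-0.5],"yaw":0.0},{"delta_pos":[-0.9,-0.22,-0.4],"yaw":0.0},{"delta_pos":[-0.9,-0.22,-0.4],"yaw":0.0}]'

```text
t: 20.1
tcp_pos: [0.4215, 0.3052, 0.093]
tool_rot: [0.99, 0.13, 0.056, -0.006]
force: [6.6, -3.7, 11.3]
finger_gap: 0.727
```

```bash
python3 tilt.py a18 blue
```

```text
[0.4215 0.3052 0.093 ] [ 6.6 -3.7 11.3] [-0.6  -1.57 -0.12]
(np.float64(0.6386544190665342), np.float64(-3.0000000000000004), np.float64(3.4310406916806726), [-0.06, -0.01])
(np.float64(0.6343253293339106), np.float64(0.0), np.float64(6.430055874663177), [-0.11, -0.03])
(np.float64(0.615419033857673), np.float64(-6.000000000000001), np.float64(0.4454609452779567), [-0.01, 0.0])
```

>>> send_rows --commands '[{"delta_pos":[-1.3,-0.32,-0.1],"yaw":0.0},{"delta_pos":[-1.3,-0.32,-0.1],"yaw":0.0},{"delta_pos":[-1.3,-0.32,-0.2],"yaw":0.0}]'

```text
t: 20.52
tcp_pos: [0.3787, 0.2949, 0.091]
tool_rot: [0.99, 0.129, 0.056, -0.007]
force: [-0.2, -0.6, -4.8]
finger_gap: 0.725
```

```bash
python3 tilt.py a19 blue
```

```text
[0.3787 0.2949 0.091 ] [-0.2 -0.6 -4.8] [-0.02  0.21 -0.05]
(np.float64(0.6362299007868628), np.float64(-6.000000000000001), np.float64(0.4754837435850016), [-0.01, -0.0])
(np.float64(0.6308190709046454), np.float64(-3.0000000000000004), np.float64(3.4689098112169736), [-0.06, -0.01])
(np.float64(0.62838199513382), np.float64(0.0), np.float64(6.468428914976262), [-0.11, -0.03])
```

```bash
cat > fit2.py <<'E'
from m import *
from scipy.spatial.transform import Rotation as Ro
from scipy.ndimage import distance_transform_edt as edt
def fit2(im,s,c,pr=True):
    hsv=cv2.cvtColor(im,cv2.COLOR_BGR2HSV)
    met=cv2.inRange(hsv,np.array((0,0,95)),np.array((180,60,255)))>0
    ld=cv2.inRange(hsv,*map(np.array,R[c]))>0
    Rm=Ro.from_quat(s['tool_rot']).as_matrix(); j=Rm[:,1]; best=[]
    for th in np.radians(np.arange(-60,61,4)):
      ax=Ro.from_rotvec(j*th).apply(Rm[:,2]); e2=np.cross(ax,j)
      for up in(.02,.028):
        G=s['tcp_pos']-Rm[:,2]*up
        for top in(.008,.015,.022):
          ring=lambda h:[proj('scene',G+ax*h+.032*(j*np.cos(a)+e2*np.sin(a))) for a in t[::2]]
          def hull(h0,h1):
            m=np.zeros(im.shape[:2],np.uint8); cv2.fillConvexPoly(m,cv2.convexHull(np.float32(ring(h0)+ring(h1))).round().astype(int),1); return m>0
          lidm=hull(-top,.02-top); allm=hull(-top,.12-top); body=allm&~lidm
          # lower occluded by gripper: count mismatches among metal/lid pixels near the tin only
          near=cv2.dilate(allm.astype(np.uint8),np.ones((31,31)))>0
          sc=(met&body).sum()-(met&near&~allm).sum()*.7+(ld&lidm).sum()-(ld&~lidm&near).sum()-.4*(body&~met&~ld).sum()
          best.append((int(sc),round(float(np.degrees(th))),round(float(np.degrees(np.arccos(-ax[2]))),1),(-ax[:2]).round(2).tolist(),up,top))
    best.sort(key=lambda b:-b[0]); return best[:4]
if __name__=='__main__':
    import sys
    s=manip.sense(); im=snap('scene',sys.argv[1]); print(s['tcp_pos'].round(4),s['tool_rot'].round(3),s['force'].round(1),s['ft_torque'].round(2)); print(*fit2(im,s,sys.argv[2]),sep='\n')
E
python3 - <<'E'
from fit2 import *
s=manip.sense(); 
print(*fit2(cv2.imread('pics/a19.png'),s,'blue'),sep='\n')
s['tcp_pos']=np.array([.6086,.3541,.2347]);s['tool_rot']=np.array([.993,.122,-.005,.002])
print('a4',*fit2(cv2.imread('pics/a4.png'),s,'blue'),sep='\n')
s['tcp_pos']=np.array([.4222,.3042,.1798]);s['tool_rot']=np.array([.992,.126,.019,0])
print('a16',*fit2(cv2.imread('pics/a16.png'),s,'blue'),sep='\n')
E
```

```text
(1012, -8, 2.1, [0.03, 0.01], 0.02, 0.022)
(999, -4, 2.0, [-0.03, -0.01], 0.02, 0.022)
(998, -4, 2.0, [-0.03, -0.01], 0.028, 0.015)
(990, -8, 2.1, [0.03, 0.01], 0.028, 0.008)
a4
(501, -24, 24.6, [0.4, 0.1], 0.02, 0.008)
(493, -28, 28.6, [0.46, 0.12], 0.02, 0.022)
(488, -24, 24.6, [0.4, 0.1], 0.02, 0.022)
(485, -24, 24.6, [0.4, 0.1], 0.02, 0.015)
a16
(1038, -12, 9.8, [0.16, 0.05], 0.028, 0.022)
(1020, -16, 13.8, [0.23, 0.06], 0.028, 0.015)
(1008, -12, 9.8, [0.16, 0.05], 0.028, 0.015)
(1004, -16, 13.8, [0.23, 0.06], 0.028, 0.022)
```

>>> send_rows --commands '[{"delta_pos":[0.0,0.0,3.0],"yaw":0.0},{"delta_pos":[0.2,0.0,4.0],"yaw":0.0},{"delta_pos":[0.2,0.0,2.0],"yaw":0.0},{"delta_pos":[0.0,0.0,0.0],"yaw":0.0}]' --force 70

```text
t: 21.08
tcp_pos: [0.3634, 0.2879, 0.1753]
tool_rot: [0.991, 0.131, 0.036, -0.001]
force: [0.4, -0.2, -5.5]
finger_gap: 0.723
```

```bash
python3 fit2.py a20 blue
python3 - <<'E'
from tilt import *
print(fit(cv2.imread('pics/a20.png'),manip.sense(),'blue'))
E
```

```text
[0.3634 0.2879 0.1753] [ 0.991  0.131  0.036 -0.001] [ 0.4 -0.2 -5.5] [ 0.02 -0.07 -0.01]
(1192, -8, 3.9, [0.06, 0.03], 0.028, 0.015)
(1174, -12, 7.9, [0.13, 0.04], 0.028, 0.015)
(1167, -8, 3.9, [0.06, 0.03], 0.028, 0.022)
(1164, -4, 0.5, [-0.0, 0.01], 0.028, 0.015)
[(np.float64(0.6340165847497186), np.float64(-6.000000000000001), np.float64(2.1036507416403136), [0.03, 0.02]), (np.float64(0.632986856223176), np.float64(-3.0000000000000004), np.float64(1.0763446915917032), [-0.02, 0.0]), (np.float64(0.6237421115469897), np.float64(-9.0), np.float64(5.068700614354711), [0.08, 0.03])]
```

>>> send_rows --commands '[{"delta_pos":[0.0,0.0,-3.0],"yaw":0.0},{"delta_pos":[0.0,0.0,-4.0],"yaw":0.0},{"delta_pos":[0.0,0.0,-1.8],"yaw":0.0},{"delta_pos":[0.0,0.0,0.0],"yaw":0.0}]'

```text
t: 21.62
tcp_pos: [0.3561, 0.285, 0.079]
tool_rot: [0.991, 0.131, 0.028, 0.002]
force: [0.1, -0.6, -1.0]
finger_gap: 0.728
```

>>> send_rows --commands '[{"delta_pos":[1.2,0.3,0.2],"yaw":0.0},{"delta_pos":[1.3,0.32,0.1],"yaw":0.0},{"delta_pos":[1.3,0.32,0.0],"yaw":0.0},{"delta_pos":[1.3,0.32,0.0],"yaw":0.0}]' --force 20

```text
t: 22.12
tcp_pos: [0.4078, 0.2977, 0.0825]
tool_rot: [0.991, 0.131, 0.025, 0.002]
force: [-7.0, -0.8, -0.4]
finger_gap: 0.724
```

>>> send_rows --commands '[{"delta_pos":[1.2,0.3,0.0],"yaw":0.0},{"delta_pos":[1.2,0.3,0.0],"yaw":0.0}]'

```text
t: 22.38
tcp_pos: [0.4275, 0.3022, 0.082]
tool_rot: [0.991, 0.131, 0.018, 0.004]
force: [-5.2, 0.1, -5.3]
finger_gap: 0.723
```

```bash
python3 fit2.py a21 blue
```

```text
[0.4275 0.3022 0.082 ] [0.991 0.131 0.018 0.004] [-5.2  0.1 -5.3] [ 0.06  1.2  -0.02]
(401, -28, 26.0, [0.42, 0.12], 0.028, 0.015)
(393, -32, 30.0, [0.48, 0.14], 0.02, 0.008)
(392, -32, 30.0, [0.48, 0.14], 0.02, 0.015)
(391, -28, 26.0, [0.42, 0.12], 0.028, 0.008)
```

>>> send_rows --commands '[{"delta_pos":[1.2,0.3,0.0],"yaw":0.0},{"delta_pos":[1.1,0.27,0.0],"yaw":0.0},{"delta_pos":[0.0,0.0,0.0],"yaw":0.0}]'

```text
t: 22.8
tcp_pos: [0.4461, 0.3062, 0.0803]
tool_rot: [0.991, 0.13, 0.011, 0.005]
force: [-2.7, -0.7, 0.1]
finger_gap: 0.727
```

>>> send_rows --commands '[{"delta_pos":[0.0,0.0,2.0],"yaw":0.0},{"delta_pos":[0.0,0.0,4.0],"yaw":0.0},{"delta_pos":[0.0,0.0,3.0],"yaw":0.0},{"delta_pos":[0.0,0.0,0.0],"yaw":0.0}]' --force 70

```text
t: 23.3
tcp_pos: [0.4512, 0.3073, 0.1731]
tool_rot: [0.991, 0.13, 0.018, 0.004]
force: [-0.4, 0.6, -5.5]
finger_gap: 0.724
```

```bash
python3 fit2.py a22 blue
```

```text
[0.4512 0.3073 0.1731] [0.991 0.13  0.018 0.004] [-0.4  0.6 -5.5] [ 0.06 -0.14 -0.01]
(593, -28, 26.0, [0.42, 0.12], 0.028, 0.022)
(585, -32, 30.0, [0.48, 0.14], 0.028, 0.008)
(584, -32, 30.0, [0.48, 0.14], 0.028, 0.015)
(582, -28, 26.0, [0.42, 0.12], 0.028, 0.015)
```

Run:
```python
from fit2 import *
s=manip.sense(); im=cv2.imread('pics/a22.png'); Rm=Ro.from_quat(s['tool_rot']).as_matrix(); j=Rm[:,1]; out=[]
z=5
for th in(None,-28,-40):
    A=im.copy(); A=cv2.resize(A[170:270,330:430] if 0 else A,None,fx=z,fy=z,interpolation=cv2.INTER_CUBIC)
    if th is not None:
        ax=Ro.from_rotvec(j*np.radians(th)).apply(Rm[:,2]); e2=np.cross(ax,j); G=s['tcp_pos']-Rm[:,2]*.026
        for h in(-.015,.005,.105): cv2.polylines(A,[np.array([proj('scene',G+ax*h+.032*(j*np.cos(a)+e2*np.sin(a)))*z for a in t]).round().astype(int)],True,(0,255,255),1)
    c=(proj('scene',s['tcp_pos'])*z).astype(int); out.append(A[c[1]-200:c[1]+150,c[0]-130:c[0]+130])
cv2.imwrite('pics/a22c.png',np.hstack(out)); print(np.hstack(out).shape)
```

```text
(350, 780, 3)
```

View pics/a22c.png

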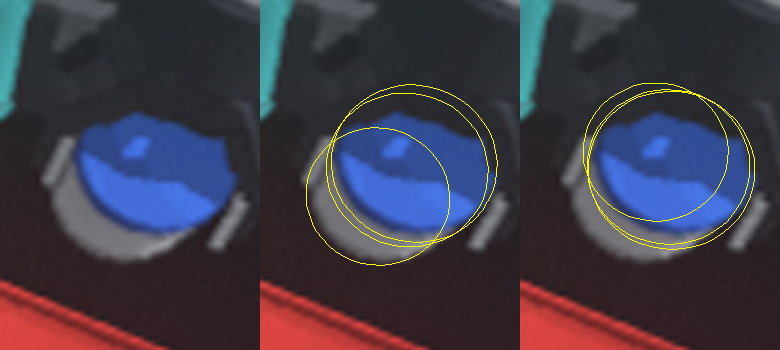

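Run:
```python
from fit2 import *
s=manip.sense(); z=4;out=[]
im=cv2.imread('pics/a4.png')
s['tcp_pos']=np.array([.6086,.3541,.2347]);s['tool_rot']=np.array([.993,.122,-.005,.002]); 
Rm=Ro.from_quat(s['tool_rot']).as_matrix(); j=Rm[:,1]
hsv=cv2.cvtColor(im,cv2.COLOR_BGR2HSV); ld=cv2.inRange(hsv,*map(np.array,R['blue']))
met=cv2.inRange(hsv,np.array((0,0,85)),np.array((180,60,255)))
c=proj('scene',s['tcp_pos']); yy,xx=np.nonzero(ld); k=np.hypot(xx-c[0],yy-c[1])<50; xx,yy=xx[k],yy[k]
cols=range(xx.min(),xx.max()+1,3); print([(x,yy[xx==x].max()) for x in cols])
for th in range(-20,-53,-6):
  ax=Ro.from_rotvec(j*np.radians(th)).apply(Rm[:,2]); e2=np.cross(ax,j); G=s['tcp_pos']-Rm[:,2]*.027
  P=[proj('scene',G+ax*h+.032*(j*np.cos(a)+e2*np.sin(a))) for h in(-.017,.003) for a in t]
  H=cv2.convexHull(np.float32(P)); m=np.zeros(im.shape[:2],np.uint8); cv2.fillConvexPoly(m,H.round().astype(int),1)
  P2=[proj('scene',G+ax*.103+.032*(j*np.cos(a)+e2*np.sin(a))) for a in t]; m2=m.copy(); H2=cv2.convexHull(np.float32(P+P2)); cv2.fillConvexPoly(m2,H2.round().astype(int),1)
  print(th,[int(np.nonzero(m[:,x])[0].max())-int(yy[xx==x].max()) if m[:,x].any() else None for x in cols],'bodyvis',int((m2>m).sum()),'met there',int((met[(m2>m)]>0).sum()),'bbox',H[:,0].min(0).round(),H[:,0].max(0).round())
```

```text
[(375, np.int64(278)), (378, np.int64(285)), (381, np.int64(288)), (384, np.int64(291)), (387, np.int64(292)), (390, np.int64(293)), (393, np.int64(294)), (396, np.int64(294)), (399, np.int64(293)), (402, np.int64(292)), (405, np.int64(290)), (408, np.int64(289))]
-20 [7, 4, 4, 3, 3, 3, 2, 2, 3, 3, 3, 2] bodyvis 160 met there 17 bbox [373. 257.] [414. 296.]
-26 [7, 4, 4, 3, 3, 3, 3, 3, 3, 4, 4, 2] bodyvis 45 met there 13 bbox [373. 258.] [414. 297.]
-32 [8, 5, 5, 4, 4, 4, 4, 4, 4, 4, 4, 3] bodyvis 108 met there 2 bbox [373. 258.] [413. 298.]
-38 [10, 6, 6, 4, 5, 5, 4, 4, 5, 5, 5, 3] bodyvis 269 met there 0 bbox [373. 258.] [413. 298.]
-44 [10, 7, 7, 6, 6, 5, 5, 5, 5, 5, 5, 4] bodyvis 469 met there 27 bbox [372. 258.] [412. 299.]
-50 [12, 8, 7, 6, 6, 5, 5, 5, 5, 5, 6, 4] bodyvis 670 met there 103 bbox [372. 258.] [412. 299.]
```

The overlay shows only about 26°, because it slipped back during the lift. I redo the push further and firm up the grip before lifting.

>>> send_rows --commands '[{"delta_pos":[-2.0,-0.5,-3.0],"yaw":0.0},{"delta_pos":[-1.0,-0.25,-4.0],"yaw":0.0},{"delta_pos":[0.0,0.0,-1.4],"yaw":0.0},{"delta_pos":[0.0,0.0,0.0],"yaw":0.0}]'

```text
t: 23.85
tcp_pos: [0.4191, 0.2983, 0.0815]
tool_rot: [0.991, 0.13, 0.017, 0.005]
force: [0.0, -0.8, -5.5]
finger_gap: 0.726
```

>>> send_rows --commands '[{"delta_pos":[1.3,0.32,0.0],"yaw":0.0},{"delta_pos":[1.3,0.32,0.0],"yaw":0.0},{"delta_pos":[1.3,0.32,0.0],"yaw":0.0}]' --force 20

```text
t: 24.22
tcp_pos: [0.4541, 0.3064, 0.0802]
tool_rot: [0.991, 0.13, 0.009, 0.007]
force: [-6.9, -1.4, -5.4]
finger_gap: 0.724
```

>>> send_rows --commands '[{"delta_pos":[1.3,0.32,0.1],"yaw":0.0}]'

```text
t: 24.35
tcp_pos: [0.4644, 0.3087, 0.0807]
tool_rot: [0.991, 0.13, 0.005, 0.008]
force: [-5.3, -1.3, -4.1]
finger_gap: 0.726
```

>>> send_rows --commands '[{"delta_pos":[0.0,0.0,0.0],"yaw":0.0},{"delta_pos":[0.0,0.0,0.0],"yaw":0.0},{"delta_pos":[-0.6,-0.15,0.3],"yaw":0.0},{"delta_pos":[0.0,0.0,3.0],"yaw":0.0},{"delta_pos":[0.0,0.0,4.0],"yaw":0.0},{"delta_pos":[0.0,0.0,1.5],"yaw":0.0},{"delta_pos":[0.0,0.0,0.0],"yaw":0.0}]' --force 80

```text
t: 25.22
tcp_pos: [0.4641, 0.3088, 0.1733]
tool_rot: [0.991, 0.13, 0.014, 0.006]
force: [-0.2, 0.6, -5.8]
finger_gap: 0.727
```

```bash
python3 fit2.py a23 blue
```

```text
[0.4641 0.3088 0.1733] [0.991 0.13  0.014 0.006] [-0.2  0.6 -5.8] [ 0.1  -0.2   0.04]
(498, -36, 34.5, [0.54, 0.16], 0.02, 0.008)
(498, -36, 34.5, [0.54, 0.16], 0.02, 0.015)
(493, -36, 34.5, [0.54, 0.16], 0.02, 0.022)
(492, -32, 30.5, [0.49, 0.14], 0.02, 0.022)
```

Run:
```python
from fit2 import *
s=manip.sense()
for f,p in(('a22',[.4512,.3073,.1731]),('a23',s['tcp_pos'])):
    im=cv2.imread(f'pics/{f}.png'); hsv=cv2.cvtColor(im,cv2.COLOR_BGR2HSV); ld=cv2.inRange(hsv,*map(np.array,R['blue'])); met=cv2.inRange(hsv,np.array((0,0,85)),np.array((180,60,255)))
    c=proj('scene',p); yy,xx=np.nonzero(ld); k=np.hypot(xx-c[0],yy-c[1])<50; xx,yy=xx[k],yy[k]
    print(f,[int((met[yy[xx==x].max()+1:yy[xx==x].max()+16,x]>0).sum()) for x in range(xx.min(),xx.max()+1,2)])
```

```text
a22 [11, 9, 9, 7, 6, 6, 5, 4, 3, 3, 2, 0, 0, 0, 4, 5]
a23 [4, 3, 1, 2, 1, 1, 0, 0, 0, 0, 0, 0, 0, 2, 5, 5]
```

>>> send_rows --commands '[{"delta_pos":[1.5,0.37,-3.0],"yaw":0.0},{"delta_pos":[0.5,0.12,-4.0],"yaw":0.0},{"delta_pos":[0.0,0.0,-0.6],"yaw":0.0},{"delta_pos":[0.0,0.0,0.0],"yaw":0.0}]'

```text
t: 25.78
tcp_pos: [0.4826, 0.3129, 0.0911]
tool_rot: [0.991, 0.13, 0.011, 0.006]
force: [0.6, -0.1, -4.8]
finger_gap: 0.723
```

>>> send_rows --commands '[{"delta_pos":[-1.2,-0.3,-0.1],"yaw":0.0},{"delta_pos":[-1.2,-0.3,0.0],"yaw":0.0},{"delta_pos":[-1.2,-0.3,0.0],"yaw":0.0},{"delta_pos":[-1.2,-0.3,0.0],"yaw":0.0}]' --force 20

```text
t: 26.28
tcp_pos: [0.4325, 0.3008, 0.0932]
tool_rot: [0.991, 0.13, 0.013, 0.006]
force: [-0.1, 0.8, -5.6]
finger_gap: 0.721
```

```bash
python3 fit2.py a24 blue
```

```text
[0.4325 0.3008 0.0932] [0.991 0.13  0.013 0.006] [-0.1  0.8 -5.6] [ 0.14 -0.15 -0.05]
(372, -32, 30.6, [0.49, 0.14], 0.02, 0.008)
(371, -36, 34.6, [0.54, 0.16], 0.02, 0.008)
(371, -36, 34.6, [0.54, 0.16], 0.02, 0.015)
(369, -36, 34.6, [0.54, 0.16], 0.02, 0.022)
```

>>> send_rows --commands '[{"delta_pos":[1.5,0.37,0.8],"yaw":0.0},{"delta_pos":[3.5,0.9,0.0],"yaw":0.0},{"delta_pos":[1.0,0.25,-1.0],"yaw":0.0},{"delta_pos":[0.0,0.0,-0.9],"yaw":0.0},{"delta_pos":[0.0,0.0,0.0],"yaw":0.0}]'

```text
t: 26.95
tcp_pos: [0.4862, 0.3145, 0.0813]
tool_rot: [0.991, 0.131, 0.009, 0.007]
force: [0.4, -0.1, -5.5]
finger_gap: 0.723
```

>>> send_rows --commands '[{"delta_pos":[-1.2,-0.3,0.0],"yaw":0.0},{"delta_pos":[-1.2,-0.3,0.1],"yaw":0.0},{"delta_pos":[-1.2,-0.3,0.1],"yaw":0.0},{"delta_pos":[-1.2,-0.3,0.1],"yaw":0.0}]'

```text
t: 27.45
tcp_pos: [0.4452, 0.3045, 0.0896]
tool_rot: [0.991, 0.132, 0.022, 0.005]
force: [5.0, 1.1, -0.7]
finger_gap: 0.723
```

```bash
python3 fit2.py a25 blue
```

```text
[0.4452 0.3045 0.0896] [0.991 0.132 0.022 0.005] [ 5.   1.1 -0.7] [ 0.36 -1.11 -0.1 ]
(450, -28, 25.6, [0.41, 0.13], 0.028, 0.008)
(447, -24, 21.6, [0.35, 0.11], 0.028, 0.022)
(441, -28, 25.6, [0.41, 0.13], 0.02, 0.022)
(439, -28, 25.6, [0.41, 0.13], 0.02, 0.015)
```

Righting is under way (about 24°), so I continue.

>>> send_rows --commands '[{"delta_pos":[-1.2,-0.3,0.0],"yaw":0.0},{"delta_pos":[-1.2,-0.3,0.0],"yaw":0.0}]'

```text
t: 27.75
tcp_pos: [0.424, 0.2999, 0.0933]
tool_rot: [0.991, 0.132, 0.028, 0.003]
force: [4.8, 1.0, 0.5]
finger_gap: 0.722
```

```bash
python3 fit2.py a26 blue
```

```text
[0.424  0.2999 0.0933] [0.991 0.132 0.028 0.003] [4.8 1.  0.5] [ 0.33 -1.13 -0.03]
(673, -16, 12.9, [0.21, 0.07], 0.028, 0.022)
(644, -20, 16.8, [0.28, 0.09], 0.02, 0.022)
(644, -12, 8.9, [0.14, 0.05], 0.028, 0.022)
(638, -20, 16.8, [0.28, 0.09], 0.028, 0.008)
```

>>> send_rows --commands '[{"delta_pos":[-1.2,-0.3,-0.1],"yaw":0.0},{"delta_pos":[-1.2,-0.3,-0.1],"yaw":0.0}]'

```text
t: 28.05
tcp_pos: [0.3996, 0.2943, 0.0928]
tool_rot: [0.991, 0.132, 0.03, 0.002]
force: [4.5, 0.0, 1.5]
finger_gap: 0.721
```

```bash
python3 fit2.py a27 blue
```

```text
[0.3996 0.2943 0.0928] [0.991 0.132 0.03  0.002] [4.5 0.  1.5] [ 0.25 -1.08 -0.07]
(896, -8, 4.6, [0.07, 0.03], 0.028, 0.022)
(882, -4, 0.9, [0.01, 0.01], 0.028, 0.022)
(874, -8, 4.6, [0.07, 0.03], 0.028, 0.015)
(868, -8, 4.6, [0.07, 0.03], 0.02, 0.022)
```

>>> send_rows --commands '[{"delta_pos":[-0.8,-0.2,0.0],"yaw":0.0}]'

```text
t: 28.22
tcp_pos: [0.3875, 0.2911, 0.092]
tool_rot: [0.991, 0.132, 0.027, 0.003]
force: [0.9, 0.3, -6.0]
finger_gap: 0.724
```

>>> send_rows --commands '[{"delta_pos":[0.0,0.0,2.0],"yaw":0.0},{"delta_pos":[0.2,0.0,4.0],"yaw":0.0},{"delta_pos":[0.2,0.0,3.0],"yaw":0.0},{"delta_pos":[0.0,0.0,0.0],"yaw":0.0}]' --force 80

```text
t: 28.72
tcp_pos: [0.372, 0.2837, 0.1758]
tool_rot: [0.991, 0.133, 0.004, 0.009]
force: [1.0, 1.0, -7.1]
finger_gap: 0.724
```

```bash
python3 fit2.py a28 blue
```

```text
[0.372  0.2837 0.1758] [0.991 0.133 0.004 0.009] [ 1.   1.  -7.1] [ 0.16 -0.12  0.01]
(1012, -12, 11.7, [0.19, 0.07], 0.028, 0.022)
(987, -8, 7.7, [0.12, 0.05], 0.028, 0.022)
(966, -12, 11.7, [0.19, 0.07], 0.028, 0.015)
(965, -4, 3.8, [0.06, 0.04], 0.028, 0.022)
```

>>> send_rows --commands '[{"delta_pos":[2.0,0.0,0.0],"yaw":0.0},{"delta_pos":[4.0,-0.1,0.0],"yaw":0.0},{"delta_pos":[3.5,-0.1,0.0],"yaw":0.0},{"delta_pos":[2.0,-0.1,0.0],"yaw":0.0},{"delta_pos":[0.6,-0.1,-1.0],"yaw":0.0},{"delta_pos":[0.0,0.0,-3.0],"yaw":0.0},{"delta_pos":[0.0,0.0,-3.0],"yaw":0.0},{"delta_pos":[0.0,0.0,-0.6],"yaw":0.0},{"delta_pos":[0.0,0.0,0.0],"yaw":0.0}]'

```text
t: 29.9
tcp_pos: [0.4931, 0.2748, 0.0848]
tool_rot: [0.991, 0.133, -0.009, 0.013]
force: [0.1, 1.1, 4.5]
finger_gap: 0.725
```

>>> send_rows --commands '[{"delta_pos":[-0.3,0.0,-0.3],"yaw":0.0},{"delta_pos":[-0.3,0.0,-0.3],"yaw":0.0},{"delta_pos":[-0.3,0.0,-0.3],"yaw":0.0}]' --force 20

```text
t: 30.28
tcp_pos: [0.4916, 0.2749, 0.0846]
tool_rot: [0.991, 0.134, -0.0, 0.014]
force: [-0.4, -2.4, 16.2]
finger_gap: 0.725
```

```bash
python3 fit2.py b1 blue
```

```text
[0.4916 0.2749 0.0846] [ 0.991  0.134 -0.     0.014] [-0.4 -2.4 16.2] [-0.64 -0.04 -0.02]
(404, -12, 12.3, [0.2, 0.08], 0.028, 0.022)
(396, -16, 16.3, [0.26, 0.1], 0.02, 0.015)
(394, -16, 16.3, [0.26, 0.1], 0.028, 0.008)
(390, -8, 8.4, [0.13, 0.06], 0.028, 0.022)
```

>>> send_rows --commands '[{"delta_pos":[0.0,0.0,0.0],"yaw":0.0},{"delta_pos":[0.0,0.0,0.0],"yaw":0.0},{"delta_pos":[0.0,0.0,0.0],"yaw":0.0},{"delta_pos":[0.0,0.0,2.0],"yaw":0.0},{"delta_pos":[0.0,0.0,5.0],"yaw":0.0},{"delta_pos":[0.0,0.0,3.0],"yaw":0.0},{"delta_pos":[0.0,-3.0,0.0],"yaw":-0.08},{"delta_pos":[0.0,-5.8,0.0],"yaw":-0.08},{"delta_pos":[0.0,-6.0,0.0],"yaw":0.0},{"delta_pos":[0.0,-6.0,0.0],"yaw":0.0}]' --grip -1

```text
t: 31.58
tcp_pos: [0.4892, 0.0654, 0.1847]
tool_rot: [0.998, 0.057, -0.004, 0.013]
force: [0.7, -1.1, 0.6]
finger_gap: 0.996
```

Run:
```python
from m import *
a=snap('scene','b2');b=snap('top','b2t')
print('blue',*tin(a,b,'blue',proj('scene',[.49,.275,.12]),proj('top',[.49,.275,.12])))
```

```text
blue [0.46519846 0.26645085 0.1206706 ] [-1.3  0.1 -0.3  0.8 -1.8  1.1 -1.2  2.1]
```

>>> send_rows --commands '[{"delta_pos":[0.1,-5.5,0.0],"yaw":0.0},{"delta_pos":[0.1,-5.5,0.0],"yaw":0.0},{"delta_pos":[0.1,-4.0,-1.0],"yaw":0.0},{"delta_pos":[0.1,-1.5,-2.0],"yaw":0.0},{"delta_pos":[0.0,0.0,0.0],"yaw":0.0}]'

```text
t: 32.3
tcp_pos: [0.4939, -0.1055, 0.1527]
tool_rot: [0.998, 0.054, -0.005, 0.013]
force: [0.5, 0.8, -0.2]
finger_gap: 1.002
```

>>> send_rows --commands '[{"delta_pos":[0.0,-0.5,-3.0],"yaw":0.0},{"delta_pos":[0.0,0.0,-3.0],"yaw":0.0},{"delta_pos":[0.0,0.0,-1.0],"yaw":0.0},{"delta_pos":[0.0,0.0,0.0],"yaw":0.0}]'

```text
t: 32.8
tcp_pos: [0.4958, -0.1064, 0.0832]
tool_rot: [0.998, 0.056, -0.003, 0.013]
force: [-0.3, 0.1, 0.6]
finger_gap: 0.997
```

>>> send_rows --commands '[{"delta_pos":[0.0,0.0,0.0],"yaw":0.0},{"delta_pos":[0.0,0.0,0.0],"yaw":0.0},{"delta_pos":[0.0,0.0,0.0],"yaw":0.0},{"delta_pos":[0.0,0.0,0.0],"yaw":0.0}]' --grip 1 --force 70

```text
t: 33.3
tcp_pos: [0.4973, -0.1061, 0.0858]
tool_rot: [0.998, 0.056, -0.001, 0.014]
force: [-0.1, -0.3, -2.6]
finger_gap: 0.725
```

>>> send_rows --commands '[{"delta_pos":[0.0,0.0,2.0],"yaw":0.0},{"delta_pos":[0.0,0.0,4.0],"yaw":0.0},{"delta_pos":[0.0,0.0,4.0],"yaw":0.0},{"delta_pos":[0.0,0.0,0.0],"yaw":0.0},{"delta_pos":[0.0,0.0,0.0],"yaw":0.0}]'

```text
t: 33.92
tcp_pos: [0.4945, -0.1052, 0.1862]
tool_rot: [0.998, 0.056, -0.004, 0.012]
force: [-0.7, -0.4, -2.3]
finger_gap: 0.73
```

>>> send_rows --commands '[{"delta_pos":[-1.2,-3.5,0.0],"yaw":0.0},{"delta_pos":[-1.9,-5.5,0.0],"yaw":0.0},{"delta_pos":[-1.8,-5.5,0.0],"yaw":0.0},{"delta_pos":[-1.4,-4.0,0.0],"yaw":0.0},{"delta_pos":[-0.5,-1.5,0.0],"yaw":0.0},{"delta_pos":[0.0,0.0,0.0],"yaw":0.0}]'

```text
t: 34.67
tcp_pos: [0.4199, -0.3061, 0.1763]
tool_rot: [0.998, 0.057, -0.01, 0.005]
force: [0.4, -0.5, -2.2]
finger_gap: 0.726
```

```bash
python3 fit2.py y1 yellow; for i in 2 3; do python3 -c "
from h import *
snap('top','yy');print(manip.sense()['force'].round(2))"; done
```

```text
[ 0.4199 -0.3061  0.1763] [ 0.998  0.057 -0.01   0.005] [ 0.4 -0.5 -2.2] [ 0.04 -0.03 -0.03]
(847, 0, 1.3, [0.02, 0.01], 0.028, 0.008)
(836, 0, 1.3, [0.02, 0.01], 0.02, 0.015)
(818, -4, 5.2, [0.09, 0.02], 0.02, 0.015)
(806, -4, 5.2, [0.09, 0.02], 0.028, 0.008)
[ 0.57  0.09 -2.64]
[-0.42  0.75 -2.29]
```

Yellow weighs about 2.4 N, so it is empty. It gets the same rim routine at the green tray's near rim.

>>> send_rows --commands '[{"delta_pos":[-0.6,0.0,-3.0],"yaw":0.0},{"delta_pos":[0.0,0.0,-4.0],"yaw":0.0},{"delta_pos":[0.0,0.0,-1.1],"yaw":0.0},{"delta_pos":[0.0,0.0,0.0],"yaw":0.0}]'

```text
t: 35.33
tcp_pos: [0.4177, -0.2998, 0.0959]
tool_rot: [0.998, 0.062, -0.009, 0.006]
force: [-0.3, -0.5, -1.9]
finger_gap: 0.726
```

>>> send_rows --commands '[{"delta_pos":[1.2,0.13,0.0],"yaw":0.0},{"delta_pos":[1.3,0.14,0.0],"yaw":0.0},{"delta_pos":[1.3,0.14,0.0],"yaw":0.0},{"delta_pos":[1.3,0.14,0.0],"yaw":0.0},{"delta_pos":[1.3,0.14,0.0],"yaw":0.0}]' --force 20

```text
t: 35.95
tcp_pos: [0.4836, -0.2919, 0.0988]
tool_rot: [0.998, 0.064, -0.011, 0.007]
force: [-4.8, -0.7, -1.7]
finger_gap: 0.728
```

```bash
python3 fit2.py y2 yellow
```

```text
[ 0.4836 -0.2919  0.0988] [ 0.998  0.064 -0.011  0.007] [-4.8 -0.7 -1.7] [-0.22  1.09 -0.04]
(553, -28, 29.3, [0.48, 0.07], 0.028, 0.008)
(547, -28, 29.3, [0.48, 0.07], 0.02, 0.015)
(526, -28, 29.3, [0.48, 0.07], 0.028, 0.015)
(522, -24, 25.3, [0.42, 0.06], 0.028, 0.008)
```

>>> send_rows --commands '[{"delta_pos":[1.3,0.14,-0.4],"yaw":0.0},{"delta_pos":[1.3,0.14,-0.4],"yaw":0.0}]'

```text
t: 36.25
tcp_pos: [0.5157, -0.29, 0.0918]
tool_rot: [0.998, 0.063, -0.007, 0.009]
force: [0.3, -0.0, -2.4]
finger_gap: 0.726
```

>>> send_rows --commands '[{"delta_pos":[0.0,0.0,0.0],"yaw":0.0},{"delta_pos":[0.0,0.0,0.0],"yaw":0.0},{"delta_pos":[-0.4,0.0,0.3],"yaw":0.0},{"delta_pos":[0.0,0.0,3.0],"yaw":0.0},{"delta_pos":[0.0,0.0,4.0],"yaw":0.0},{"delta_pos":[0.0,0.0,1.0],"yaw":0.0},{"delta_pos":[0.0,0.0,0.0],"yaw":0.0}]' --force 80

```text
t: 37.12
tcp_pos: [0.5105, -0.2891, 0.1748]
tool_rot: [0.998, 0.062, -0.007, 0.007]
force: [0.4, 0.5, -2.5]
finger_gap: 0.718
```

```bash
python3 fit2.py y3 yellow
```

```text
[ 0.5105 -0.2891  0.1748] [ 0.998  0.062 -0.007  0.007] [ 0.4  0.5 -2.5] [ 0.03 -0.06  0.02]
(691, -28, 28.8, [0.48, 0.07], 0.028, 0.008)
(657, -32, 32.8, [0.54, 0.08], 0.02, 0.015)
(651, -28, 28.8, [0.48, 0.07], 0.028, 0.015)
(628, -32, 32.8, [0.54, 0.08], 0.02, 0.022)
```

>>> send_rows --commands '[{"delta_pos":[-2.0,-0.2,-2.5],"yaw":0.0},{"delta_pos":[-2.0,-0.2,-3.5],"yaw":0.0},{"delta_pos":[-0.4,0.0,-2.0],"yaw":0.0},{"delta_pos":[0.0,0.0,-0.6],"yaw":0.0},{"delta_pos":[0.0,0.0,0.0],"yaw":0.0}]'

```text
t: 37.8
tcp_pos: [0.4652, -0.2915, 0.0837]
tool_rot: [0.998, 0.061, -0.007, 0.005]
force: [0.3, 1.6, 7.2]
finger_gap: 0.719
```

>>> send_rows --commands '[{"delta_pos":[1.2,0.13,-0.1],"yaw":0.0},{"delta_pos":[1.2,0.13,-0.1],"yaw":0.0},{"delta_pos":[1.2,0.13,-0.1],"yaw":0.0},{"delta_pos":[1.2,0.13,-0.1],"yaw":0.0}]' --force 20

```text
t: 38.3
tcp_pos: [0.5092, -0.2843, 0.0775]
tool_rot: [0.998, 0.063, -0.015, 0.002]
force: [-5.8, -1.4, -0.4]
finger_gap: 0.721
```

```bash
python3 fit2.py y4 yellow
```

```text
[ 0.5092 -0.2843  0.0775] [ 0.998  0.063 -0.015  0.002] [-5.8 -1.4 -0.4] [-0.31  1.26  0.04]
(494, -44, 45.7, [0.71, 0.09], 0.028, 0.008)
(468, -48, 49.7, [0.76, 0.1], 0.028, 0.008)
(465, -44, 45.7, [0.71, 0.09], 0.028, 0.015)
(464, -48, 49.7, [0.76, 0.1], 0.02, 0.015)
```

>>> send_rows --commands '[{"delta_pos":[0.0,0.0,0.0],"yaw":0.0},{"delta_pos":[0.0,0.0,0.0],"yaw":0.0},{"delta_pos":[-0.4,0.0,0.3],"yaw":0.0},{"delta_pos":[0.0,0.0,3.0],"yaw":0.0},{"delta_pos":[0.0,0.0,4.0],"yaw":0.0},{"delta_pos":[0.0,0.0,2.0],"yaw":0.0},{"delta_pos":[0.0,0.0,0.0],"yaw":0.0}]' --force 80

```text
t: 39.22
tcp_pos: [0.5099, -0.2842, 0.172]
tool_rot: [0.998, 0.061, -0.009, 0.003]
force: [-1.1, 0.3, -1.8]
finger_gap: 0.727
```

```bash
python3 fit2.py y5 yellow
```

```text
[ 0.5099 -0.2842  0.172 ] [ 0.998  0.061 -0.009  0.003] [-1.1  0.3 -1.8] [ 0.   -0.11 -0.01]
(621, -40, 41.0, [0.65, 0.08], 0.028, 0.008)
(604, -44, 45.0, [0.7, 0.09], 0.028, 0.008)
(601, -44, 45.0, [0.7, 0.09], 0.02, 0.015)
(572, -40, 41.0, [0.65, 0.08], 0.028, 0.015)
```

>>> send_rows --commands '[{"delta_pos":[2.0,0.2,-3.0],"yaw":0.0},{"delta_pos":[1.8,0.1,-4.0],"yaw":0.0},{"delta_pos":[0.2,0.0,-1.5],"yaw":0.0},{"delta_pos":[0.0,0.0,0.0],"yaw":0.0}]'

```text
t: 39.78
tcp_pos: [0.5494, -0.2802, 0.0808]
tool_rot: [0.998, 0.06, -0.009, 0.001]
force: [1.1, -0.1, -1.5]
finger_gap: 0.723
```

>>> send_rows --commands '[{"delta_pos":[-1.2,-0.13,0.0],"yaw":0.0},{"delta_pos":[-1.2,-0.13,0.0],"yaw":0.0},{"delta_pos":[-1.2,-0.13,0.1],"yaw":0.0},{"delta_pos":[-1.2,-0.13,0.1],"yaw":0.0},{"delta_pos":[-1.2,-0.13,0.1],"yaw":0.0}]' --force 20

```text
t: 40.4
tcp_pos: [0.4969, -0.2896, 0.0945]
tool_rot: [0.999, 0.054, 0.006, 0.006]
force: [5.9, 1.8, 1.4]
finger_gap: 0.722
```

```bash
python3 fit2.py y6 yellow
```

```text
[ 0.4969 -0.2896  0.0945] [0.999 0.054 0.006 0.006] [5.9 1.8 1.4] [ 0.44 -1.35 -0.05]
(588, -28, 27.3, [0.46, 0.06], 0.028, 0.008)
(563, -28, 27.3, [0.46, 0.06], 0.02, 0.015)
(549, -28, 27.3, [0.46, 0.06], 0.028, 0.015)
(543, -28, 27.3, [0.46, 0.06], 0.02, 0.022)
```

>>> send_rows --commands '[{"delta_pos":[-1.2,-0.13,0.0],"yaw":0.0},{"delta_pos":[-1.2,-0.13,0.0],"yaw":0.0},{"delta_pos":[-1.2,-0.13,-0.1],"yaw":0.0},{"delta_pos":[-1.2,-0.13,-0.1],"yaw":0.0},{"delta_pos":[-1.0,-0.1,-0.1],"yaw":0.0}]'

```text
t: 41.08
tcp_pos: [0.441, -0.299, 0.1003]
tool_rot: [0.999, 0.051, 0.016, 0.012]
force: [-0.7, 1.2, -1.0]
finger_gap: 0.72
```

```bash
python3 fit2.py y7 yellow
```

```text
[ 0.441  -0.299   0.1003] [0.999 0.051 0.016 0.012] [-0.7  1.2 -1. ] [0.05 0.01 0.  ]
(644, -16, 14.4, [0.24, 0.05], 0.028, 0.008)
(618, -16, 14.4, [0.24, 0.05], 0.028, 0.015)
(613, -20, 18.3, [0.31, 0.06], 0.02, 0.015)
(608, -16, 14.4, [0.24, 0.05], 0.02, 0.015)
```

>>> send_rows --commands '[{"delta_pos":[0.5,0.0,1.5],"yaw":0.0},{"delta_pos":[4.5,0.5,0.5],"yaw":0.0},{"delta_pos":[4.0,0.4,-1.0],"yaw":0.0},{"delta_pos":[0.5,0.0,-1.4],"yaw":0.0},{"delta_pos":[0.0,0.0,-0.3],"yaw":0.0},{"delta_pos":[-1.2,-0.13,-0.2],"yaw":0.0},{"delta_pos":[-1.2,-0.13,-0.2],"yaw":0.0}]'

```text
t: 42.0
tcp_pos: [0.5085, -0.2909, 0.0902]
tool_rot: [0.999, 0.048, 0.014, 0.008]
force: [7.6, 2.4, 1.3]
finger_gap: 0.718
```

>>> send_rows --commands '[{"delta_pos":[-1.2,-0.13,-0.2],"yaw":0.0},{"delta_pos":[-1.2,-0.13,-0.2],"yaw":0.0},{"delta_pos":[-1.2,-0.13,-0.1],"yaw":0.0},{"delta_pos":[-0.8,-0.1,-0.1],"yaw":0.0}]'

```text
t: 42.5
tcp_pos: [0.4729, -0.2967, 0.0921]
tool_rot: [0.999, 0.041, 0.028, 0.011]
force: [6.0, 4.6, 5.8]
finger_gap: 0.723
```

```bash
python3 fit2.py y8 yellow
```

```text
[ 0.4729 -0.2967  0.0921] [0.999 0.041 0.028 0.011] [6.  4.6 5.8] [ 1.21 -1.42  0.06]
(835, 12, 15.2, [-0.26, 0.0], 0.02, 0.015)
(833, 12, 15.2, [-0.26, 0.0], 0.028, 0.008)
(818, 8, 11.3, [-0.2, 0.01], 0.028, 0.008)
(804, 8, 11.3, [-0.2, 0.01], 0.02, 0.015)
```

>>> send_rows --commands '[{"delta_pos":[0.8,0.1,-0.3],"yaw":0.0},{"delta_pos":[1.2,0.13,-0.3],"yaw":0.0},{"delta_pos":[1.2,0.13,-0.3],"yaw":0.0}]'

```text
t: 42.92
tcp_pos: [0.5005, -0.294, 0.0883]
tool_rot: [0.999, 0.04, 0.027, 0.012]
force: [-2.2, -1.6, 5.3]
finger_gap: 0.722
```

>>> send_rows --commands '[{"delta_pos":[0.0,0.0,0.5],"yaw":0.0},{"delta_pos":[0.0,0.0,3.0],"yaw":0.0},{"delta_pos":[0.0,0.0,4.0],"yaw":0.0},{"delta_pos":[0.0,0.0,1.5],"yaw":0.0},{"delta_pos":[0.0,0.0,0.0],"yaw":0.0}]' --force 80

```text
t: 43.55
tcp_pos: [0.4906, -0.2907, 0.1754]
tool_rot: [0.999, 0.039, 0.019, 0.006]
force: [-0.5, -0.5, -2.3]
finger_gap: 0.719
```

```bash
python3 fit2.py y9 yellow
```

```text
[ 0.4906 -0.2907  0.1754] [0.999 0.039 0.019 0.006] [-0.5 -0.5 -2.3] [0.01 0.05 0.03]
(914, 0, 2.3, [-0.04, 0.01], 0.02, 0.015)
(913, 0, 2.3, [-0.04, 0.01], 0.028, 0.008)
(865, -4, 2.0, [0.03, 0.02], 0.02, 0.015)
(855, -4, 2.0, [0.03, 0.02], 0.028, 0.008)
```

Upright at about 2° in the air (step 6). For the second yellow rock I replay the same sequence that worked.

>>> send_rows --commands '[{"delta_pos":[-2.0,-0.4,0.0],"yaw":0.03},{"delta_pos":[-3.0,-0.7,0.0],"yaw":0.0},{"delta_pos":[-1.9,-0.4,0.0],"yaw":0.0},{"delta_pos":[0.0,0.0,0.0],"yaw":0.0},{"delta_pos":[-0.6,0.0,-3.0],"yaw":0.0},{"delta_pos":[0.0,0.0,-4.0],"yaw":0.0},{"delta_pos":[0.0,0.0,-1.1],"yaw":0.0},{"delta_pos":[0.0,0.0,0.0],"yaw":0.0}]'

```text
t: 44.6
tcp_pos: [0.4137, -0.3046, 0.0859]
tool_rot: [0.998, 0.054, 0.017, 0.002]
force: [1.3, 0.4, -1.4]
finger_gap: 0.722
```

>>> send_rows --commands '[{"delta_pos":[1.2,0.13,-0.1],"yaw":0.0},{"delta_pos":[1.3,0.14,-0.1],"yaw":0.0},{"delta_pos":[1.3,0.14,0.0],"yaw":0.0},{"delta_pos":[1.3,0.14,0.0],"yaw":0.0},{"delta_pos":[1.3,0.14,0.0],"yaw":0.0},{"delta_pos":[1.3,0.14,-0.4],"yaw":0.0},{"delta_pos":[1.3,0.14,-0.4],"yaw":0.0}]' --force 20

```text
t: 45.48
tcp_pos: [0.5031, -0.2929, 0.0819]
tool_rot: [0.998, 0.059, 0.01, 0.002]
force: [-5.1, -1.0, -2.0]
finger_gap: 0.719
```

>>> send_rows --commands '[{"delta_pos":[0.0,0.0,0.0],"yaw":0.0},{"delta_pos":[0.0,0.0,0.0],"yaw":0.0},{"delta_pos":[-0.4,0.0,0.3],"yaw":0.0},{"delta_pos":[0.0,0.0,3.0],"yaw":0.0},{"delta_pos":[0.0,0.0,4.0],"yaw":0.0},{"delta_pos":[0.0,0.0,1.0],"yaw":0.0},{"delta_pos":[0.0,0.0,0.0],"yaw":0.0}]' --force 80

```text
t: 46.35
tcp_pos: [0.503, -0.2936, 0.1671]
tool_rot: [0.998, 0.057, 0.015, 0.004]
force: [0.2, 0.9, -3.4]
finger_gap: 0.723
```

>>> send_rows --commands '[{"delta_pos":[-2.0,-0.2,-2.5],"yaw":0.0},{"delta_pos":[-2.0,-0.2,-3.5],"yaw":0.0},{"delta_pos":[-0.4,0.0,-2.0],"yaw":0.0},{"delta_pos":[0.0,0.0,-0.6],"yaw":0.0},{"delta_pos":[0.0,0.0,0.0],"yaw":0.0}]'

```text
t: 46.98
tcp_pos: [0.4628, -0.2977, 0.079]
tool_rot: [0.998, 0.053, 0.021, 0.004]
force: [0.8, 2.1, 5.5]
finger_gap: 0.72
```

>>> send_rows --commands '[{"delta_pos":[1.2,0.13,-0.1],"yaw":0.0},{"delta_pos":[1.2,0.13,-0.1],"yaw":0.0},{"delta_pos":[1.2,0.13,-0.1],"yaw":0.0},{"delta_pos":[1.2,0.13,-0.1],"yaw":0.0}]' --force 20

```text
t: 47.48
tcp_pos: [0.5094, -0.2907, 0.0727]
tool_rot: [0.998, 0.054, 0.017, 0.002]
force: [-5.7, -0.9, -1.1]
finger_gap: 0.723
```

>>> send_rows --commands '[{"delta_pos":[0.0,0.0,0.0],"yaw":0.0},{"delta_pos":[0.0,0.0,0.0],"yaw":0.0},{"delta_pos":[-0.4,0.0,0.3],"yaw":0.0},{"delta_pos":[0.0,0.0,3.0],"yaw":0.0},{"delta_pos":[0.0,0.0,4.0],"yaw":0.0},{"delta_pos":[0.0,0.0,2.0],"yaw":0.0},{"delta_pos":[0.0,0.0,0.0],"yaw":0.0}]' --force 80

```text
t: 48.35
tcp_pos: [0.5088, -0.2903, 0.1663]
tool_rot: [0.998, 0.053, 0.021, 0.002]
force: [-0.6, -0.6, -2.4]
finger_gap: 0.722
```

```bash
python3 fit2.py y10 yellow
```

```text
[ 0.5088 -0.2903  0.1663] [0.998 0.053 0.021 0.002] [-0.6 -0.6 -2.4] [ 0.01 -0.1  -0.03]
(624, -44, 41.6, [0.66, 0.07], 0.028, 0.008)
(591, -44, 41.6, [0.66, 0.07], 0.028, 0.015)
(581, -48, 45.6, [0.71, 0.08], 0.02, 0.015)
(564, -48, 45.6, [0.71, 0.08], 0.02, 0.008)
```

Second yellow rock at about 42°. Now I replay the righting sequence.

>>> send_rows --commands '[{"delta_pos":[2.0,0.2,-3.0],"yaw":0.0},{"delta_pos":[1.8,0.1,-4.0],"yaw":0.0},{"delta_pos":[0.2,0.0,-0.9],"yaw":0.0},{"delta_pos":[0.0,0.0,0.0],"yaw":0.0}]'

```text
t: 48.9
tcp_pos: [0.5477, -0.2858, 0.0807]
tool_rot: [0.998, 0.051, 0.02, -0.0]
force: [-0.6, -0.1, -2.3]
finger_gap: 0.724
```

>>> send_rows --commands '[{"delta_pos":[-1.2,-0.13,0.0],"yaw":0.0},{"delta_pos":[-1.2,-0.13,0.0],"yaw":0.0},{"delta_pos":[-1.2,-0.13,0.1],"yaw":0.0},{"delta_pos":[-1.2,-0.13,0.1],"yaw":0.0},{"delta_pos":[-1.2,-0.13,0.1],"yaw":0.0},{"delta_pos":[-1.2,-0.13,0.0],"yaw":0.0},{"delta_pos":[-1.2,-0.13,0.0],"yaw":0.0},{"delta_pos":[-1.2,-0.13,-0.1],"yaw":0.0},{"delta_pos":[-1.2,-0.13,-0.1],"yaw":0.0},{"delta_pos":[-1.0,-0.1,-0.1],"yaw":0.0}]' --force 20

```text
t: 50.15
tcp_pos: [0.4367, -0.3043, 0.0991]
tool_rot: [0.998, 0.043, 0.043, 0.01]
force: [-0.7, 0.2, -1.7]
finger_gap: 0.72
```

```bash
python3 fit2.py y11 yellow
```

```text
[ 0.4367 -0.3043  0.0991] [0.998 0.043 0.043 0.01 ] [-0.7  0.2 -1.7] [ 0.06  0.01 -0.04]
(581, -32, 27.2, [0.45, 0.06], 0.028, 0.008)
(556, -32, 27.2, [0.45, 0.06], 0.028, 0.015)
(538, -36, 31.2, [0.51, 0.06], 0.02, 0.015)
(526, -36, 31.2, [0.51, 0.06], 0.02, 0.022)
```

>>> send_rows --commands '[{"delta_pos":[0.5,0.0,1.5],"yaw":0.0},{"delta_pos":[4.5,0.5,0.5],"yaw":0.0},{"delta_pos":[4.0,0.4,-1.0],"yaw":0.0},{"delta_pos":[0.5,0.0,-1.4],"yaw":0.0},{"delta_pos":[0.0,0.0,-0.3],"yaw":0.0},{"delta_pos":[-1.2,-0.13,-0.2],"yaw":0.0},{"delta_pos":[-1.2,-0.13,-0.2],"yaw":0.0}]'

```text
t: 51.08
tcp_pos: [0.509, -0.2976, 0.0897]
tool_rot: [0.998, 0.038, 0.046, 0.009]
force: [6.1, 6.6, 17.3]
finger_gap: 0.725
```

>>> send_rows --commands '[{"delta_pos":[-1.2,-0.13,-0.2],"yaw":0.0},{"delta_pos":[-1.2,-0.13,-0.2],"yaw":0.0},{"delta_pos":[-1.2,-0.13,-0.1],"yaw":0.0},{"delta_pos":[-0.8,-0.1,-0.1],"yaw":0.0}]'

```text
t: 51.58
tcp_pos: [0.4734, -0.3041, 0.0968]
tool_rot: [0.998, 0.029, 0.063, 0.013]
force: [5.1, 1.2, 4.7]
finger_gap: 0.724
```

>>> send_rows --commands '[{"delta_pos":[0.8,0.1,-0.3],"yaw":0.0},{"delta_pos":[1.2,0.13,-0.3],"yaw":0.0},{"delta_pos":[1.2,0.13,-0.3],"yaw":0.0}]'

```text
t: 51.95
tcp_pos: [0.5005, -0.302, 0.0921]
tool_rot: [0.998, 0.028, 0.061, 0.014]
force: [-0.8, -0.5, -0.3]
finger_gap: 0.722
```

>>> send_rows --commands '[{"delta_pos":[0.0,0.0,0.5],"yaw":0.0},{"delta_pos":[0.0,0.0,3.0],"yaw":0.0},{"delta_pos":[0.0,0.0,4.0],"yaw":0.0},{"delta_pos":[0.0,0.0,1.5],"yaw":0.0},{"delta_pos":[0.0,0.0,0.0],"yaw":0.0}]' --force 80

```text
t: 52.58
tcp_pos: [0.492, -0.2993, 0.1791]
tool_rot: [0.998, 0.028, 0.053, 0.008]
force: [-0.1, 0.0, -2.7]
finger_gap: 0.72
```

```bash
python3 fit2.py y12 yellow
```

```text
[ 0.492  -0.2993  0.1791] [0.998 0.028 0.053 0.008] [-0.1  0.  -2.7] [-0.02  0.08 -0.06]
(787, -24, 17.9, [0.31, 0.04], 0.028, 0.008)
(755, -24, 17.9, [0.31, 0.04], 0.028, 0.015)
(743, -28, 21.9, [0.37, 0.04], 0.02, 0.015)
(723, -24, 17.9, [0.31, 0.04], 0.02, 0.015)
```

>>> send_rows --commands '[{"delta_pos":[2.5,0.25,-3.0],"yaw":0.0},{"delta_pos":[2.3,0.2,-4.0],"yaw":0.0},{"delta_pos":[0.2,0.0,-0.8],"yaw":0.0},{"delta_pos":[0.0,0.0,0.0],"yaw":0.0}]'

```text
t: 53.12
tcp_pos: [0.5382, -0.2931, 0.0941]
tool_rot: [0.998, 0.027, 0.049, 0.005]
force: [-0.0, -0.9, -2.1]
finger_gap: 0.718
```

>>> send_rows --commands '[{"delta_pos":[-1.2,-0.13,-0.2],"yaw":0.0},{"delta_pos":[-1.2,-0.13,-0.2],"yaw":0.0},{"delta_pos":[-1.2,-0.13,-0.2],"yaw":0.0},{"delta_pos":[-1.2,-0.13,-0.2],"yaw":0.0},{"delta_pos":[-1.2,-0.13,-0.2],"yaw":0.0},{"delta_pos":[0.4,0.04,-0.3],"yaw":0.0},{"delta_pos":[0.4,0.04,-0.3],"yaw":0.0}]' --force 20

```text
t: 54.0
tcp_pos: [0.4913, -0.3015, 0.0941]
tool_rot: [0.998, 0.02, 0.064, 0.011]
force: [-0.8, 2.2, 10.2]
finger_gap: 0.722
```

>>> send_rows --commands '[{"delta_pos":[0.0,0.0,0.5],"yaw":0.0},{"delta_pos":[0.0,0.0,3.0],"yaw":0.0},{"delta_pos":[0.0,0.0,4.0],"yaw":0.0},{"delta_pos":[0.0,0.0,1.5],"yaw":0.0},{"delta_pos":[0.0,0.0,0.0],"yaw":0.0}]' --force 80

```text
t: 54.62
tcp_pos: [0.4874, -0.3021, 0.1872]
tool_rot: [0.998, 0.02, 0.063, 0.011]
force: [0.7, -0.0, -2.5]
finger_gap: 0.721
```

```bash
python3 fit2.py y13 yellow
```

```text
[ 0.4874 -0.3021  0.1872] [0.998 0.02  0.063 0.011] [ 0.7 -0.  -2.5] [ 0.06  0.1  -0.02]
(832, -20, 12.8, [0.22, 0.03], 0.028, 0.008)
(784, -20, 12.8, [0.22, 0.03], 0.02, 0.022)
(782, -20, 12.8, [0.22, 0.03], 0.028, 0.015)
(775, -24, 16.8, [0.29, 0.03], 0.02, 0.015)
```

>>> send_rows --commands '[{"delta_pos":[2.5,0.25,-3.0],"yaw":0.0},{"delta_pos":[2.5,0.2,-4.0],"yaw":0.0},{"delta_pos":[0.2,0.0,-0.8],"yaw":0.0},{"delta_pos":[0.0,0.0,0.0],"yaw":0.0}]'

```text
t: 55.18
tcp_pos: [0.5371, -0.2968, 0.1035]
tool_rot: [0.998, 0.019, 0.06, 0.009]
force: [0.7, 0.3, -1.9]
finger_gap: 0.723
```

>>> send_rows --commands '[{"delta_pos":[-1.2,-0.13,-0.2],"yaw":0.0},{"delta_pos":[-1.2,-0.13,-0.2],"yaw":0.0},{"delta_pos":[-1.2,-0.13,-0.2],"yaw":0.0},{"delta_pos":[-1.2,-0.13,-0.2],"yaw":0.0},{"delta_pos":[-1.2,-0.13,-0.2],"yaw":0.0},{"delta_pos":[0.4,0.04,-0.3],"yaw":0.0},{"delta_pos":[0.4,0.04,-0.3],"yaw":0.0}]' --force 20

```text
t: 56.05
tcp_pos: [0.4812, -0.3045, 0.0966]
tool_rot: [0.998, 0.017, 0.065, 0.012]
force: [-2.6, 3.2, 16.6]
finger_gap: 0.723
```

>>> send_rows --commands '[{"delta_pos":[0.0,0.0,0.5],"yaw":0.0},{"delta_pos":[0.0,0.0,3.0],"yaw":0.0},{"delta_pos":[0.0,0.0,4.0],"yaw":0.0},{"delta_pos":[0.0,0.0,1.5],"yaw":0.0},{"delta_pos":[0.0,0.0,0.0],"yaw":0.0}]' --force 80

```text
t: 56.68
tcp_pos: [0.4785, -0.3047, 0.1892]
tool_rot: [0.998, 0.016, 0.065, 0.012]
force: [-1.0, -0.5, -3.1]
finger_gap: 0.721
```

```bash
python3 fit2.py y14 yellow
```

```text
[ 0.4785 -0.3047  0.1892] [0.998 0.016 0.065 0.012] [-1.  -0.5 -3.1] [0.02 0.07 0.03]
(799, -24, 16.6, [0.28, 0.03], 0.028, 0.008)
(790, -20, 12.7, [0.22, 0.03], 0.028, 0.008)
(784, -24, 16.6, [0.28, 0.03], 0.02, 0.015)
(778, -24, 16.6, [0.28, 0.03], 0.02, 0.022)
```

>>> send_rows --commands '[{"delta_pos":[2.5,0.25,-3.0],"yaw":0.0},{"delta_pos":[2.5,0.2,-4.0],"yaw":0.0},{"delta_pos":[0.2,0.0,-0.8],"yaw":0.0},{"delta_pos":[0.0,0.0,0.0],"yaw":0.0}]'

```text
t: 57.22
tcp_pos: [0.5283, -0.2991, 0.1051]
tool_rot: [0.998, 0.016, 0.062, 0.01]
force: [-0.4, 0.6, -1.6]
finger_gap: 0.724
```

>>> send_rows --commands '[{"delta_pos":[0.0,0.0,-0.3],"yaw":0.0},{"delta_pos":[0.0,0.0,-0.3],"yaw":0.0},{"delta_pos":[0.0,0.0,-0.3],"yaw":0.0},{"delta_pos":[0.0,0.0,-0.3],"yaw":0.0}]' --force 20

```text
t: 57.72
tcp_pos: [0.5278, -0.3006, 0.0956]
tool_rot: [0.998, 0.015, 0.064, 0.011]
force: [0.6, -0.5, -2.2]
finger_gap: 0.721
```

>>> send_rows --commands '[{"delta_pos":[0.0,0.0,0.0],"yaw":0.0},{"delta_pos":[0.0,0.0,0.0],"yaw":0.0},{"delta_pos":[0.0,0.0,0.0],"yaw":0.0},{"delta_pos":[0.0,0.0,2.0],"yaw":0.0},{"delta_pos":[0.0,0.0,5.0],"yaw":0.0},{"delta_pos":[0.0,0.0,4.0],"yaw":0.0},{"delta_pos":[0.0,0.0,0.0],"yaw":0.0},{"delta_pos":[0.0,0.0,0.0],"yaw":0.0}]' --grip -1

```text
t: 58.72
tcp_pos: [0.5281, -0.3008, 0.2094]
tool_rot: [0.998, 0.015, 0.064, 0.012]
force: [0.5, 0.1, -0.5]
finger_gap: 0.999
```

Run:
```python
from m import *
a=snap('scene','z1');b=snap('top','z1t'); s=manip.sense(); print(s['t'],s['tcp_pos'],s['finger_gap'],s['force'])
for c,p in(('yellow',[s['tcp_pos'][0],s['tcp_pos'][1],.12]),('blue',[.465,.266,.12])):
    try:
        x=blob(a,c,proj('scene',p)); print(c,'scene',x[0].round(),x[1],onz('scene',x[0],.115).round(3))
    except Exception as e: print(c,e)
print(manip.sign_off())
```

```text
58.825 [ 0.52812282 -0.30082525  0.20895054] 1.001389215430508 [-0.07427489 -0.40252284 -0.15704813]
yellow scene [193. 127.] [181 116  26  23 446] [ 0.499 -0.3    0.115]
blue scene [376. 234.] [362 221  30  29 650] [0.466 0.267 0.115]
the job is handed in; nothing more can be done
None
```

I handed the job in at 58.8 s with both tins placed, but two of the eight rocking steps are doubtful: blue's first rock (step 1) and yellow's last return upright (step 8). The hand-in gives no verdict.

**How I rocked them:** the interface cannot tilt the tool, and at 40 N a quick jerk did not swing the blue tin. So I pushed each tin's foot against a fixed tray rim at low grip force, which turned it between the pads. I then gripped firmly and lifted it, and righted it the same way.

| Tin | Measured weight | Judged | Placed in | Final check |
|---|---|---|---|---|
| Blue | about 5.9 N | holds a ball | red tray | lid located at (0.466, 0.267); lid height right for standing, from two views before I moved on |
| Yellow | about 2.4 N | empty | green tray | lid located at (0.499, -0.300), in one view only |

After letting go of yellow, the gripper read fully open with near-zero force. I did not measure either tin's tilt after release, and I viewed no picture of the final scene.

**Blue tin:**
- **First rock (step 1):** the tilt could not be pinned down. The picture showed only about 25° or more, the rim geometry and wrist moment suggested 30–40°, and 29° was needed.
- **First return:** about 3°.
- **Second rock:** about 33–35°.
- **Second return:** about 8–12°, against a limit of 14°.

**Yellow tin:**
- **First rock and return:** about 42°, then 2°.
- **Second rock:** about 42°.
- **Second return (step 8):** borderline. The picture fits gave 12.8° on one lift and 12.7–16.6° on the next, against the 14° limit. I made these last moves and the hand-in without looking in between, because I was out of turns.

I did not re-measure the bystanders at the end.

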